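# Pack the incense-charcoal canister and clamp its lid

## Task

The charcoal tablets dropped into the clear canister have hung up in its tube: push the whole stack down with the packing rod until all three have bottomed out and the stack stops you firmly, without crushing them. Then swing the canister's lid shut, hook the wire loop of the toggle latch over the keeper on the lid and press the lever fully down to clamp the lid tight. Leave the rod standing upright in its holder again, and the coffee things and the incense burner where they are.

Things in the scene. Friction and masses are not known exactly. Their poses are not given: they have to be found in the camera images.
- canister: Narrow upright canister, fixed to the console. Origin: centre of its underside, on the tube's axis; x points to its back (lid hinge), so its latch faces -x, roughly to the robot; z up. Stone foot 92 mm wide, 14 mm high; on it a clear tube, 44 mm outer, 36 mm inner diameter, open mouth at 125 mm. Its inner floor, a copper-coloured disc, is set anywhere 20 to 38 mm above the console and is rigid
- mouth (a point): Centre of the tube's mouth, on its axis, level with the rim, 125 mm above the console
- tablet1: Lowest of three black charcoal tablets in the tube, 33 mm wide, 14 mm thick, origin at its underside's centre. It hangs 3 to 32 mm above the tube's floor. Tablets only slide along the tube. Each drags with about 3 N, so the push needed grows to 3, 6, then 9 N as the next tablets are met; only the floor stops the stack dead. Packed, tablets touch: origins 14 mm apart
- tablet2: Middle tablet, same shape, 4 to 22 mm above the lowest one at the start
- tablet3: Top tablet, 4 to 19 mm above the middle one at the start; the rod meets it first; top face 14 mm above its origin (underside centre). A firm press on the bottomed stack is 12 to 30 N, kept up at standstill for a quarter of a second; tablets crack above 60 N
- rod: Loose packing rod, about 0.15 kg, standing upright in its holder at the start. Origin: centre of the flat round foot (black rubber, 26 mm diameter, 8 mm thick) that goes onto the tablets; z runs up the rod. Brass stem of 10 mm diameter, then a round walnut handle of 24 mm diameter from 98 to 145 mm above the foot's underside (the rod's top end)
- rod_grip (a point): Middle of the walnut handle, 122 mm above the foot's underside, where to grip it
- rod_stand: Fixed gold-tone holder for the rod: a cup of 40 mm outer and 34 mm inner diameter on a 68 mm wide foot. Origin: centre of its underside. The inner floor, on which the rod stands, is 8 mm above the console; the rim is 60 mm above the console
- lid (a joint): Lid angle in rad: 0 = shut, 1.65 to 1.9 = standing open at the back. Gold-tone disc, 52 mm wide, 6 mm thick; hinge line along the canister's y, 30 mm behind the tube's axis, 128 mm above the console. Its steel tongue ends in a lip 71 mm from the hinge; shut, the lid's top is at 131 mm, the lip's top at 135 mm. Pushed forward past upright it falls shut by its own weight; before that it falls open
- keeper (a point): Keeper seat on the lid's 16 mm wide tongue, 64.5 mm from the hinge, just behind the 4 mm high, 3 mm thick lip: where the centre of the loop's cross bar rests when latched. Axes are the lid's: x towards the hinge, z out of the lid's top
- lever (a joint): Angle of the latch's steel lever in rad: 0 = fully down, hanging flat along the canister; 1.9 to 2.15 at the start = sticking out forward and upward (level at 1.57). 18 mm wide, 38 mm long, 3 mm thick; stays where left. Push its end down and round towards the tube in an arc about the pivot: it stiffens below 1.0 (up to about 6 N at its end), then goes over centre and locks
- lever_pivot (a point): Pivot of the lever, 38.6 mm in front of the tube's axis and 105 mm above the console; its axis is the canister's y
- lever_tip (a point): End of the lever, 38 mm from the pivot, a rounded edge about 6 mm thick
- loop_bar (a point): Middle of the wire loop's copper cross bar, 22 mm wide, 4 mm thick, 38.5 mm from the loop's hinge, which sits on the lever 12 mm from its pivot. The loop swings freely; at the start it leans outward on its stop. With the lever up, pushed inward past upright, over the lip, it drops onto the lid; closing the lever then draws the bar into the keeper
- tray: Bystander: gold-tone tray, fixed, 260 by 360 mm, 18 mm high, handles to 38 mm; origin centre of underside
- cup_a: Bystander: small painted cup without handle, 64 mm wide, 48 mm high, on the tray; origin centre of underside
- cup_b: Bystander: as cup_a, on the tray
- cup_c: Bystander: as cup_a, standing on the console near the robot
- dallah: Bystander: chrome coffee pot, 231 mm high, on the tray, spout and handle reach 112 mm from its axis; origin centre of underside
- date_dish: Bystander: six-sided glass date dish with a domed cover, fixed, 166 mm wide, 129 mm high; origin centre of underside
- coasters: Bystander: coasters in a square holder, 104 mm wide, 39 mm high; origin centre of underside
- burner: Bystander: small blue incense burner on a 72 mm square wooden foot, 74 mm high; origin centre of underside
Not all that is in view belongs to the job. What is shaped like the canister but purple is not meant. Leave any purple look-alike of the rod_stand alone.

How it is judged:
By the outcome, as a careful person would: the job done as asked, in the order asked, and still so for the second after the job is handed in, with the robot touching nothing.
It also fails if it takes over 64 s, if anything falls off the work surface, if the arm or the gripper's body presses on something with over 40 N, if the wrist force passes 120 N, or if a joint passes its speed limit or range.

## Robot

A 7-joint arm with a two-finger parallel gripper is mounted at the origin on the work surface. World frame = base frame: x ahead of the robot, y to its left, z up, the work surface at z = 0. Lengths are in m, angles in rad, forces in N, time in s.
With the tool pointing down it reaches from about 0.4 to 0.875 m from the base axis. Payload 19.3 kg.
Tool frame: the origin (TCP) lies at the very end of the fingers, on their centre line; the grasp point (between the pads) lies 19 mm behind it; y points along the fingers, x is the direction in which the jaws open and shut, and the axes are right-handed (so a half turn about y gives the same grasp; the last joint's range is limited). The gripper opens to 85 mm and grips with 20 to 120 N. Pads are 22 mm wide; open, the fingers measure 114 mm over their backs; the gripper's body (76 mm by 85 mm) begins 54 mm behind the grasp point. The pads swing forward as they close: fully open they stand 13 mm farther back than shut.
Start: joints at [1.279, 0.521, -0.036, 1.599, 0.021, 1.021, -0.113], TCP at [0.137, -0.61, 0.231] pointing down, gripper open.
Joint ranges: [-2.91, 2.91], [-0.3, 2.13], [-1.5, 1.42], [0.17, 2.43], [-1.26, 4.41], [0.16, 1.93], [-2.52, 2.52]. Speed limits (rad/s): [1.89, 1.89, 2.39, 2.39, 3.01, 3.01, 3.01].

## Interface

Orientations are given as [roll, pitch, yaw] about the fixed x, y, z axes, in that order (R = Rz(yaw) Ry(pitch) Rx(roll)).
In Python, from workcell import bot gives the robot as it stands. The module is installed in compiled form; this text tells all that it offers.
- The arm moves only by the shell command python3 -m crank 'ROWS' [FORCE]. ROWS is JSON, a list of rows, each an object of numbers: "hand": the closure, from 0 (fully open) to 1 (shut); "dx", "dy", "dz": the shift along the tool's x, y, z in mm; "yaw": the turn about the tool's y in rad. In form: [{"hand": .., "dx": .., "dy": .., "dz": .., "yaw": ..}, ...]. A call has 1 to 12 rows; each row is the pose to reach, as a shift and turn from the pose commanded when the call began, along the tool's axes at that moment; what a row does not reach only later rows make up. A row lasts 1/12 s, in which the tool goes at most 41.7 mm and 7.16 degrees, less where a joint would pass 70% of its speed; a pose out of reach is approached as far as the arm can. A call with a gripper value outside its range is refused whole. The fingers move at their own pace and stop on an object; FORCE is the grip in N (left out, the last holds). Time passes only in rows, so rows that repeat a pose let the fingers close. It gives the time, the measured TCP pose, the force and the opening at its end, in the units of the state.
- bot.observe(): the state, without advancing time (a new reading comes with each control period).
- bot.grab_frame(name): name is "side" or "top" or "wrist"; returns the picture (384x512x3 uint8, red, green, blue); there is no depth.
- bot.camera_info(name): a dict with "fx", "fy", "cx", "cy" (pixels), "dist" ([k1, k2, p1, p2, k3] as OpenCV has them; the pictures are not rectified), "rvec" (rotation vector, rad) and "tvec" (3), from world to camera coordinates, as OpenCV has them. Camera axes: x right, y down, z forward; pixel columns grow to the right and rows downward; lengths in m; the calibration is good to about 2 mm. A picture is of the moment at which its call begins: read the wrist's pose just before it. camera_info takes no time and is no camera call; for the wrist camera it gives the pose at the moment of the call.
- bot.job_done(): hands the job in, once; it reports no verdict.
The state is a dict: "clock": time; "qpos": joint angles; "qd": joint speeds; "joint_efforts": joint torques, N m; "position": TCP position; "tool_rot": TCP orientation; "force": force on the tool from outside, world axes, zero at the start; "moment": the same for the moment, N m; "grip_width": finger opening in m.
Only numpy, scipy, OpenCV 4.12 (cv2) and the standard library are available. Lean on these libraries where they do the work, as an engineer would, in place of code of your own. Each camera call takes 0.05 s, during which the arm holds its last target.

## Working session

There is one attempt and no reset: what is moved stays moved. The work goes in short steps, Python scripts to look and compute and a shell command to move; the robot and the scene stay as the last step left them, time stands still between calls to the robot, and variables do not carry over. Pictures are saved under pics/ and viewed, and the job is handed in when it is done.

```bash
mkdir -p pics; python3 - <<'E'
from workcell import bot
import cv2,numpy as np
print(bot.observe())
for n in ["side","top","wrist"]:
    i=bot.camera_info(n);print(n,i)
    f=bot.grab_frame(n)
    cv2.imwrite(f"pics/{n}0.png",cv2.resize(f[:,:,::-1],(800,600),interpolation=cv2.INTER_CUBIC))
    cv2.imwrite(f"pics/{n}0_raw.png",f[:,:,::-1])
E
```

```text
{'clock': 0.0, 'qpos': array([ 1.27879324,  0.52205108, -0.0363155 ,  1.5999724 ,  0.0211941 ,
        1.02109377, -0.11282201]), 'qd': array([-1.16052833e-03, -1.77189953e-04,  2.49713191e-04,  1.06156663e-04,
        1.33282764e-03,  7.54451455e-04,  5.37715467e-05]), 'joint_efforts': array([-2.24570875e-03, -9.27116776e+01,  1.97837390e+00, -3.69929731e+01,
        1.76861859e-02,  8.23345792e-03, -7.50287427e-05]), 'position': array([ 0.13738217, -0.60938333,  0.23071552]), 'tool_rot': array([-1.57087756e+00,  1.13694045e-03, -1.34903931e+00]), 'force': array([ 0.14434275, -0.21576235, -0.23172798]), 'moment': array([ 0.0158606 ,  0.02489437, -0.02556816]), 'grip_width': 0.08525394215600994}
side {'fx': 352.3240520183022, 'fy': 352.3240520183022, 'cx': 262.0042945520819, 'cy': 193.52885652493754, 'dist': array([-0.02883965,  0.        ,  0.        ,  0.        ,  0.        ]), 'rvec': array([ 1.05220453, -2.49714675,  0.93911778]), 'tvec': array([0.43286727, 0.36818195, 0.84831052])}
top {'fx': 354.5966491513896, 'fy': 354.5966491513896, 'cx': 259.6064349372353, 'cy': 188.76927211622427, 'dist': array([0.02740329, 0.        , 0.        , 0.        , 0.        ]), 'rvec': array([ 2.15084549, -2.13297732,  0.17514873]), 'tvec': array([0.01909603, 0.5955397 , 1.03967629])}
wrist {'fx': 313.3818796980332, 'fy': 313.3818796980332, 'cx': 259.1518770037411, 'cy': 191.7575395760031, 'dist': array([0.01663971, 0.        , 0.        , 0.        , 0.        ]), 'rvec': array([-2.25332413,  1.80152032,  0.28628449]), 'tvec': array([-0.62467449, -0.03989816,  0.3800053 ])}
```

View pics/side0.png

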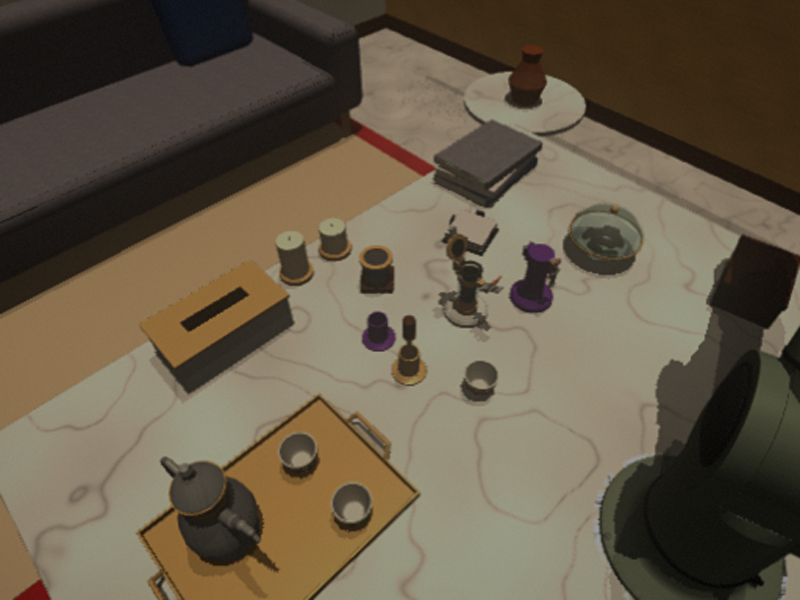

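View pics/top0.png

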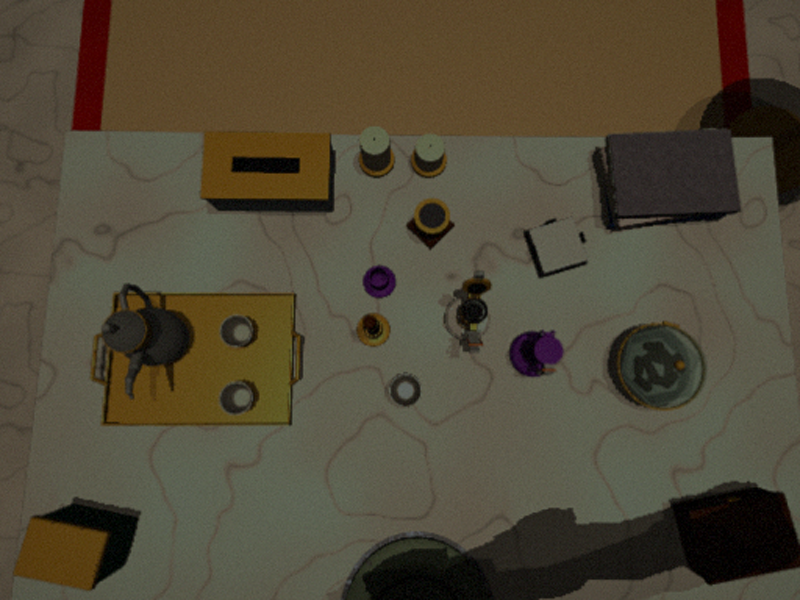

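View pics/wrist0.png

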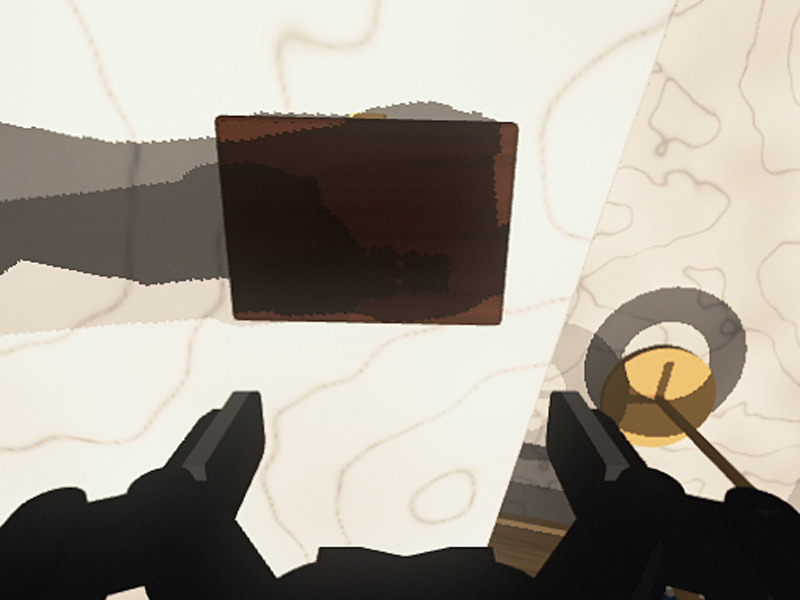

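```bash
cat > h.py <<'E'
import cv2,numpy as np
from workcell import bot
def cam(n):
    i=bot.camera_info(n);K=np.array([[i['fx'],0,i['cx']],[0,i['fy'],i['cy']],[0,0,1.]])
    R=cv2.Rodrigues(np.array(i['rvec']))[0];return K,np.array(i['dist']),R,np.array(i['tvec'])
def ray(c,uv):
    K,d,R,t=c;p=cv2.undistortPoints(np.array([[uv]],float),K,d)[0,0]
    o=-R.T@t;v=R.T@np.array([p[0],p[1],1.]);return o,v/np.linalg.norm(v)
def onz(c,uv,z):
    o,v=ray(c,uv);return o+v*(z-o[2])/v[2]
def tri(c1,u1,c2,u2):
    o,v=ray(c1,u1);p,w=ray(c2,u2)
    s=np.linalg.lstsq(np.c_[v,-w],p-o,rcond=None)[0]
    a=o+s[0]*v;b=p+s[1]*w;return (a+b)/2,np.linalg.norm(a-b)
def proj(c,P):
    K,d,R,t=c;return cv2.projectPoints(np.array(P,float).reshape(-1,3),cv2.Rodrigues(R)[0],t,K,d)[0].reshape(-1,2)
def crop(f,x0,y0,x1,y1,name,s,gain=1.6):
    g=np.clip(f[y0:y1,x0:x1,::-1].astype(float)*gain,0,255).astype(np.uint8)
    cv2.imwrite('pics/'+name,cv2.resize(g,None,fx=s,fy=s,interpolation=cv2.INTER_CUBIC))
def rowsto(T,yaw=None,st=None):
    """tool shift mm from current commanded(approx measured) pose to world T"""
    st=st or bot.observe();R=rot(st['tool_rot']);return (R.T@(np.array(T)-st['position'])*1000).round(1)
def rot(r):
    from scipy.spatial.transform import Rotation as Ro
    return Ro.from_euler('xyz',r).as_matrix()
E
python3 - <<'E'
import cv2
from h import *
s=cv2.imread('pics/side0_raw.png')[:,:,::-1];t=cv2.imread('pics/top0_raw.png')[:,:,::-1]
crop(s,220,130,370,255,'s1.png',5.3,2)
crop(t,210,115,380,245,'t1.png',4.6,2)
E
```

```text
(no output)
```

View pics/s1.png

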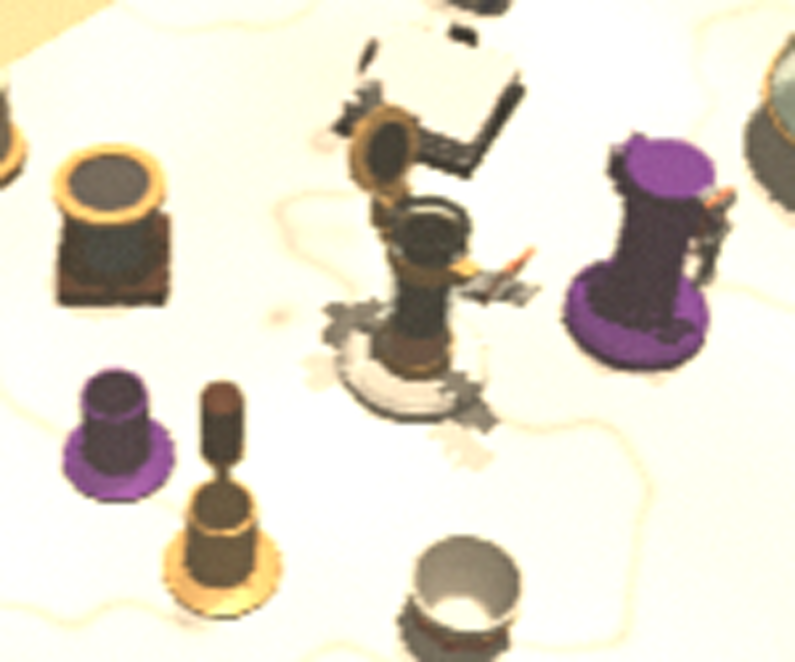

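View pics/t1.png

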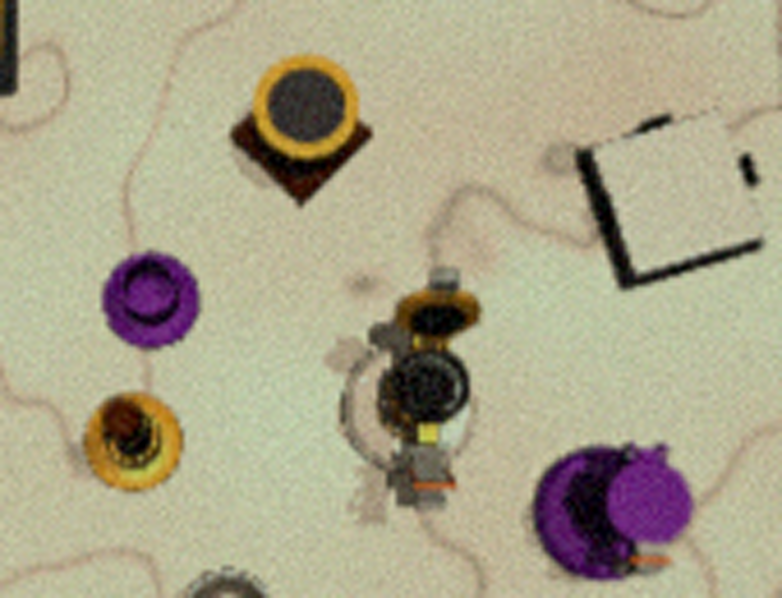

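```bash
python3 - <<'E'
from h import *
ct=cam('top');cs=cam('side')
T=lambda x,y:(210+x/4.6-.5+.1,115+y/4.6-.4);S=lambda x,y:(220+x/5.3-.4,130+y/5.3-.4)
for n,a,b,z in [('mouth',(428,386),(430,228),.125),('rodtop',(122,415),(222,393),.153),('standrim',(133,437),(222,507),.06),
  ('bar',(434,485),(518,262),.15),('lidtop',(438,315),(385,150),.15)]:
    print(n,onz(ct,T(*a),z).round(4),onz(cs,S(*b),z).round(4),*tri(ct,T(*a),cs,S(*b)))
print('foot stand',onz(ct,T(133,441),.004),onz(cs,S(223,572),.004))
print('canfoot',onz(ct,T(408,407),.012),)
print('lever/tongue', onz(ct,T(445,277),.19),onz(ct,T(428,432),.125),onz(ct,T(434,485),.14))
E
```

```text
mouth [ 0.5561 -0.0976  0.125 ] [ 0.5526 -0.0973  0.125 ] [ 0.55532996 -0.09866163  0.12241549] 0.002718793893629115
rodtop [0.5334 0.0886 0.153 ] [0.5316 0.088  0.153 ] [0.53276254 0.08809561 0.15230414] 0.0018029255185383832
standrim [0.5295 0.0869 0.06  ] [0.5293 0.0903 0.06  ] [0.53069068 0.08766235 0.05576342] 0.001903293402559817
bar [ 0.4936 -0.0973  0.15  ] [ 0.4874 -0.0921  0.15  ] [ 0.49327528 -0.09910304  0.14065127] 0.002276026455942473
lidtop [ 0.5961 -0.1009  0.15  ] [ 0.5972 -0.1058  0.15  ] [ 0.59432451 -0.10073889  0.15542084] 0.0019931863801976534
foot stand [0.53228575 0.08984347 0.004     ] [0.52583617 0.09295926 0.004     ]
canfoot [ 0.55642454 -0.0981469   0.012     ]
lever/tongue [ 0.61149814 -0.09986045  0.19      ] [ 0.52770635 -0.09723817  0.125     ] [ 0.49426811 -0.09855635  0.14      ]
```

```bash
python3 - <<'E'
from h import *
K,d,R,t=cam('wrist');st=bot.observe();Rt=rot(st['tool_rot'])
o=-R.T@t;print('cam pos in tool',Rt.T@(o-st['position']));print('cam axes in tool (cols x,y,z)\n',(Rt.T@R.T).round(3))
print(Rt.round(3))
for T in [(.44,0.0,.30),(.532,.088,.26)]:
    print(rowsto(T), np.linalg.norm(np.array(T)-st['position']))
E
```

```text
cam pos in tool [ 0.00061295 -0.14179474  0.07882113]
cam axes in tool (cols x,y,z)
 [[ 1.     0.    -0.001]
 [ 0.001 -0.307  0.952]
 [-0.    -0.952 -0.307]]
[[ 0.22  -0.     0.976]
 [-0.976  0.001  0.22 ]
 [-0.001 -1.    -0.   ]]
[-528.   -68.7  429.3] 0.6839493432273307
[-593.6  -28.7  538.4] 0.8018776080370144
```

```bash
python3 - <<'E'
from h import *
print(rowsto((.545,-.005,.29)))
E
R='{"hand":0,"dx":-500,"dy":-59,"dz":531,"yaw":0.222}'; true
python3 -m crank '[{"hand":0,"dx":-500,"dy":-59,"dz":531,"yaw":0.222},{"hand":0,"dx":-500,"dy":-59,"dz":531,"yaw":0.222},{"hand":0,"dx":-500,"dy":-59,"dz":531,"yaw":0.222},{"hand":0,"dx":-500,"dy":-59,"dz":531,"yaw":0.222},{"hand":0,"dx":-500,"dy":-59,"dz":531,"yaw":0.222},{"hand":0,"dx":-500,"dy":-59,"dz":531,"yaw":0.222},{"hand":0,"dx":-500,"dy":-59,"dz":531,"yaw":0.222},{"hand":0,"dx":-500,"dy":-59,"dz":531,"yaw":0.222},{"hand":0,"dx":-500,"dy":-59,"dz":531,"yaw":0.222},{"hand":0,"dx":-500,"dy":-59,"dz":531,"yaw":0.222},{"hand":0,"dx":-500,"dy":-59,"dz":531,"yaw":0.222},{"hand":0,"dx":-500,"dy":-59,"dz":531,"yaw":0.222}]' 80
```

```text
[-500.   -58.7  530.6]
clock: 1.15
position: [0.4169, -0.1947, 0.2719]
tool_rot: [-1.571, -0.0, -1.571]
force: [1.7, -1.1, -1.0]
grip_width: 0.0856
```

```bash

python3 -m crank '[{"hand":0,"dx":-170,"dy":-18,"dz":120},{"hand":0,"dx":-170,"dy":-18,"dz":120},{"hand":0,"dx":-170,"dy":-18,"dz":120},{"hand":0,"dx":-170,"dy":-18,"dz":120},{"hand":0,"dx":-170,"dy":-18,"dz":120},{"hand":0,"dx":-170,"dy":-18,"dz":120},{"hand":0,"dx":-170,"dy":-18,"dz":120},{"hand":0,"dx":-170,"dy":-18,"dz":120}]'
python3 - <<'E'
from h import *
st=bot.observe();print(st['position'],st['tool_rot'])
c=cam('wrist');f=bot.grab_frame('wrist');np.savez('w1.npz',f=f,K=c[0],d=c[1],R=c[2],t=c[3])
crop(f,0,0,512,384,'w1.png',1.55,1.0)
E
```

```text
[ 0.41687229 -0.19470313  0.27192285] [-1.57060036e+00 -2.06492426e-04 -1.57121246e+00]$[0]: bad value
```

View pics/w1.png

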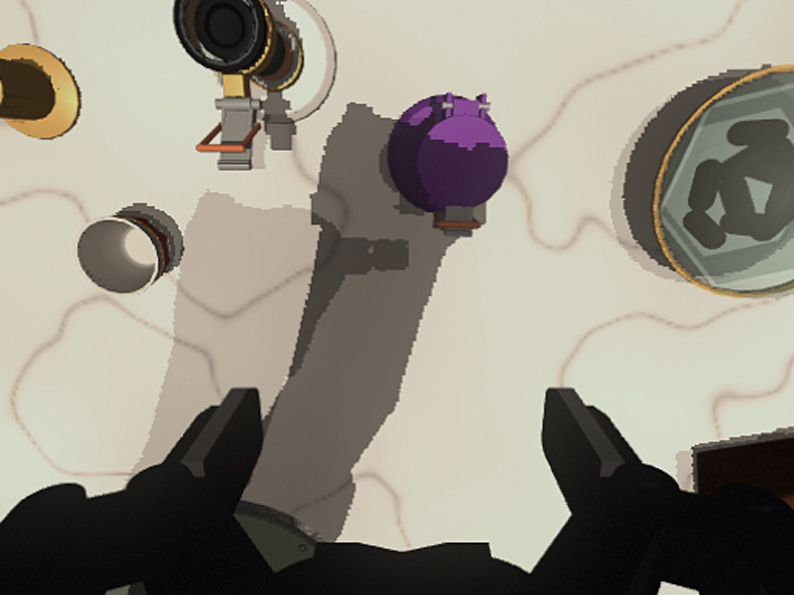

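```bash

python3 -m crank '[{"hand":0,"dx":-190,"dy":-18,"dz":128,"yaw":0},{"hand":0,"dx":-190,"dy":-18,"dz":128,"yaw":0},{"hand":0,"dx":-190,"dy":-18,"dz":128,"yaw":0},{"hand":0,"dx":-190,"dy":-18,"dz":128,"yaw":0},{"hand":0,"dx":-190,"dy":-18,"dz":128,"yaw":0},{"hand":0,"dx":-190,"dy":-18,"dz":128,"yaw":0},{"hand":0,"dx":-190,"dy":-18,"dz":128,"yaw":0}]'
python3 - <<'E'
from h import *
st=bot.observe();print(st['position'],st['tool_rot'])
c=cam('wrist');f=bot.grab_frame('wrist');np.savez('w2.npz',f=f,K=c[0],d=c[1],R=c[2],t=c[3])
crop(f,0,0,512,384,'w2.png',1.55,1.0)
print(proj(c,[.532,.088,.153])*1.55)
E
```

```text
clock: 1.78
position: [0.5461, -0.0016, 0.2895]
tool_rot: [-1.57, 0.002, -1.565]
force: [-0.4, 0.1, -0.1]
grip_width: 0.0853
[ 0.54613481 -0.00164543  0.28946417] [-1.57030031  0.0021863  -1.56532825]
[[253.00259935 301.27126372]]
```

View pics/w2.png

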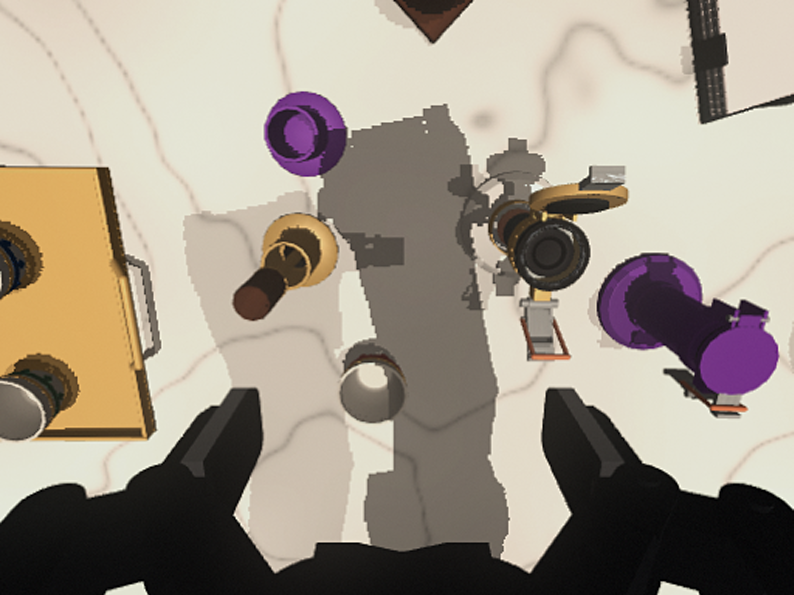

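```bash
python3 - <<'E'
from h import *
z=np.load('w2.npz');c=(z['K'],z['d'],z['R'],z['t']);f=z['f']
crop(f,290,95,440,245,'w2c.png',5.3,1.2)
crop(f,140,120,240,220,'w2r.png',6,1.4)
P=lambda x,y:((x+.5)/1.55-.5,(y+.5)/1.55-.5)
print('rodtop',onz(c,P(251,299),.153),'mouth',onz(c,P(550,252),.125))
E
```

```text
rodtop [0.53360823 0.08922573 0.153     ] mouth [ 0.55737063 -0.09644143  0.125     ]
```

View pics/w2c.png

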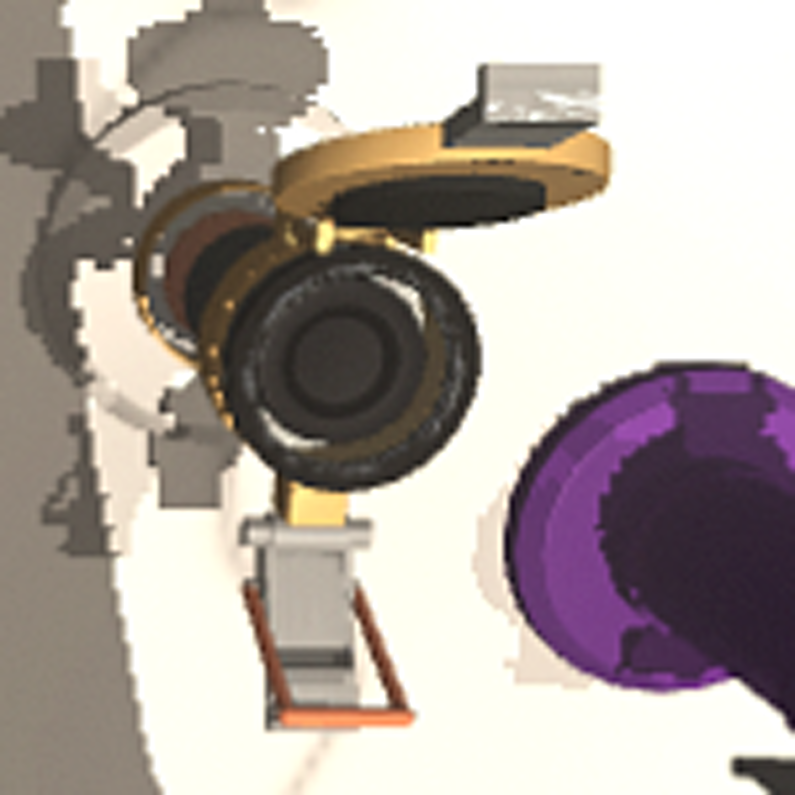

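View pics/w2r.png

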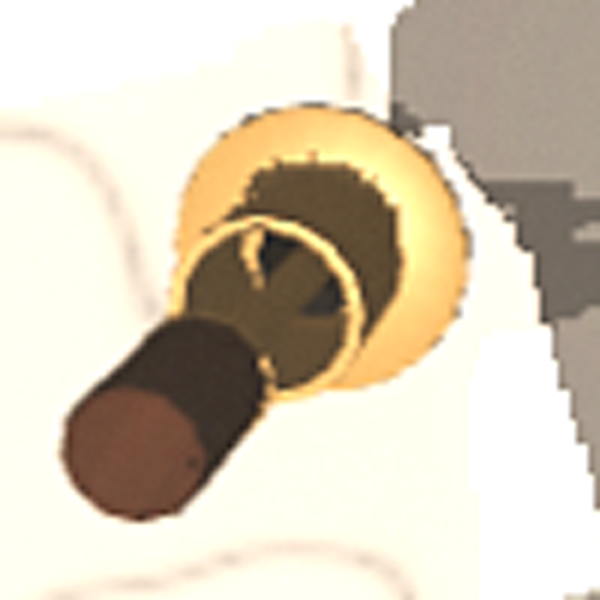

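```bash
python3 - <<'E'
from h import *
z=np.load('w2.npz');c=(z['K'],z['d'],z['R'],z['t'])
P=lambda x,y:(290+(x+.5)/5.3-.5,95+(y+.5)/5.3-.5);Q=lambda x,y:(140+(x+.5)/6-.5,120+(y+.5)/6-.5)
print('rod',onz(c,Q(133,453),.153),'standrim',onz(c,Q(268,307),.06))
m=onz(c,P(352,366),.125);print('mouth',m)
print('pivot L R',onz(c,P(245,532),.108),onz(c,P(370,535),.108))
a,b=onz(c,P(285,717),.14),onz(c,P(410,717),.14);print('bar',a,b,np.linalg.norm(a-b), 'yaw',np.arctan2(-(a-b)[0],(a-b)[1]))
a,b=onz(c,P(484,66),.195),onz(c,P(600,68),.195);print('tongue',a,b,np.linalg.norm(a-b))
print('hinge',onz(c,P(325,238),.128),onz(c,P(430,242),.128))
print('lever tip',onz(c,P(268,727),.13),onz(c,P(358,700),.13))
E
```

```text
rod [0.53128605 0.08944228 0.153     ] standrim [0.53142226 0.08985602 0.06      ]
mouth [ 0.55611162 -0.09790414  0.125     ]
pivot L R [ 0.51747195 -0.08487227  0.108     ] [ 0.51699093 -0.11043787  0.108     ]
bar [ 0.49086162 -0.08729357  0.14      ] [ 0.49105658 -0.11109544  0.14      ] 0.02380266702831435 yaw 0.008190759220321548
tongue [ 0.61382855 -0.08973361  0.195     ] [ 0.61359399 -0.10553291  0.195     ] 0.015801041340508387
hinge [ 0.58047515 -0.08967977  0.128     ] [ 0.57982828 -0.1087384   0.128     ]
lever tip [ 0.48406281 -0.08704486  0.13      ] [ 0.49003466 -0.10423703  0.13      ]
```

```bash

python3 -m crank '[{"hand":0,"dx":-31,"dy":0,"dz":-5,"yaw":0},{"hand":0,"dx":-62,"dy":30,"dz":-10,"yaw":0},{"hand":0,"dx":-91,"dy":55,"dz":-14.5,"yaw":0},{"hand":0,"dx":-91,"dy":85,"dz":-14.5,"yaw":0},{"hand":0,"dx":-91,"dy":85,"dz":-14.5,"yaw":0},{"hand":0,"dx":-91,"dy":85,"dz":-14.5,"yaw":0}]'
python3 - <<'E'
from h import *
st=bot.observe();print(st['position'],st['tool_rot'],rowsto((.5315,.0892,.109)))
E
```

```text
clock: 2.33
position: [0.5292, 0.0831, 0.2043]
tool_rot: [-1.573, -0.001, -1.572]
force: [0.3, 0.6, -0.3]
grip_width: 0.0851
[0.52923095 0.08311308 0.20426483] [-1.57321014e+00 -1.02472926e-03 -1.57176249e+00] [-6.2 95.3  2.5]
```

```bash

python3 -m crank '[{"hand":0,"dx":-6,"dy":0,"dz":2.5,"yaw":0},{"hand":0,"dx":-6,"dy":0,"dz":2.5,"yaw":0},{"hand":0,"dx":-6,"dy":15,"dz":2.5,"yaw":0}]'
python3 - <<'E'
from h import *
st=bot.observe();print(st['position'],st['tool_rot'],rowsto((.5315,.0892,.109)))
f=bot.grab_frame('wrist');crop(f,0,0,512,384,'w3.png',1.55,1.0)
E
```

```text
clock: 2.58
position: [0.5346, 0.0904, 0.193]
tool_rot: [-1.565, 0.001, -1.572]
force: [0.7, -0.1, -1.2]
grip_width: 0.0852
[0.53456156 0.09043726 0.19304037] [-1.56499338e+00  1.09113209e-03 -1.57217890e+00] [ 1.3 84.  -3.5]
```

View pics/w3.png

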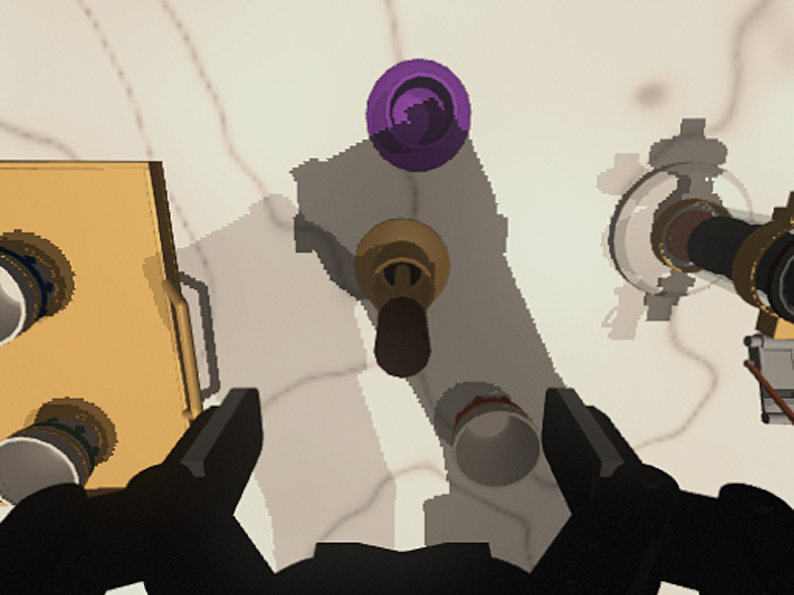

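```bash

python3 -m crank '[{"hand":0,"dx":0,"dy":25,"dz":-1.5,"yaw":0},{"hand":0,"dx":0,"dy":55,"dz":-1.5,"yaw":0},{"hand":0,"dx":0,"dy":83,"dz":-1.5,"yaw":0},{"hand":0,"dx":0,"dy":83,"dz":-1.5,"yaw":0},{"hand":0,"dx":0,"dy":83,"dz":-1.5,"yaw":0}]'
python3 - <<'E'
from h import *
st=bot.observe();print(st['position'],st['tool_rot'],rowsto((.5315,.0892,.109)))
E
```

```text
clock: 3.05
position: [0.5309, 0.0901, 0.1071]
tool_rot: [-1.572, -0.0, -1.571]
force: [0.1, 0.1, 0.8]
grip_width: 0.0854
[0.53086609 0.09009663 0.10713143] [-1.57191689e+00 -3.33797695e-04 -1.57141922e+00] [ 0.9 -1.9  0.6]
```

Well centred; close the jaws.

```bash

python3 -m crank '[{"hand":1,"dx":0.5,"dy":0,"dz":0.5,"yaw":0},{"hand":1,"dx":0.5,"dy":0,"dz":0.5,"yaw":0},{"hand":1,"dx":0.5,"dy":0,"dz":0.5,"yaw":0},{"hand":1,"dx":0.5,"dy":0,"dz":0.5,"yaw":0},{"hand":1,"dx":0.5,"dy":0,"dz":0.5,"yaw":0},{"hand":1,"dx":0.5,"dy":0,"dz":0.5,"yaw":0},{"hand":1,"dx":0.5,"dy":0,"dz":0.5,"yaw":0},{"hand":1,"dx":0.5,"dy":0,"dz":0.5,"yaw":0}]' 90
python3 - <<'E'
from h import *
st=bot.observe();print(st['position'],st['force'],st['grip_width'])
E
```

```text
clock: 3.72
position: [0.5319, 0.0901, 0.1075]
tool_rot: [-1.569, 0.0, -1.571]
force: [-0.3, -0.3, 10.9]
grip_width: 0.0223
[0.53188808 0.09014697 0.1074937 ] [-0.26615066 -0.25389336 10.91340374] 0.022281029542523964
```

```bash

python3 -m crank '[{"hand":1,"dx":0,"dy":-20,"dz":0,"yaw":0},{"hand":1,"dx":0,"dy":-50,"dz":0,"yaw":0},{"hand":1,"dx":0,"dy":-85,"dz":0,"yaw":0},{"hand":1,"dx":0,"dy":-120,"dz":0,"yaw":0},{"hand":1,"dx":25,"dy":-145,"dz":4,"yaw":0},{"hand":1,"dx":65,"dy":-148,"dz":12,"yaw":0},{"hand":1,"dx":105,"dy":-148,"dz":24,"yaw":0},{"hand":1,"dx":145,"dy":-148,"dz":24,"yaw":0},{"hand":1,"dx":188,"dy":-148,"dz":24,"yaw":0},{"hand":1,"dx":188,"dy":-148,"dz":24,"yaw":0},{"hand":1,"dx":188,"dy":-148,"dz":24,"yaw":0},{"hand":1,"dx":188,"dy":-148,"dz":24,"yaw":0}]'
python3 - <<'E'
from h import *
st=bot.observe();print(st['position'],st['tool_rot'],st['force'],st['grip_width'],rowsto((.556,-.098,.25)))
for n in ['wrist','side','top']:
    c=cam(n);f=bot.grab_frame(n);np.savez(n+'3.npz',f=f,K=c[0],d=c[1],R=c[2],t=c[3])
    if n=='wrist':crop(f,0,0,512,384,'w4.png',1.55,1.0)
    if n=='side':crop(f,270,110,370,220,'s4.png',5.4,2.2)
    if n=='top':crop(f,250,140,350,240,'t4.png',6,2.2)
E
```

```text
clock: 4.72
position: [0.5551, -0.098, 0.2546]
tool_rot: [-1.571, 0.0, -1.571]
force: [0.8, 1.0, -1.8]
grip_width: 0.0224
[ 0.555121   -0.09798483  0.25461408] [-1.57102764e+00  4.11323818e-04 -1.57143348e+00] [ 0.75083682  1.0049748  -1.76750784] 0.0223889250021944 [0.  4.6 0.9]
```

View pics/w4.png

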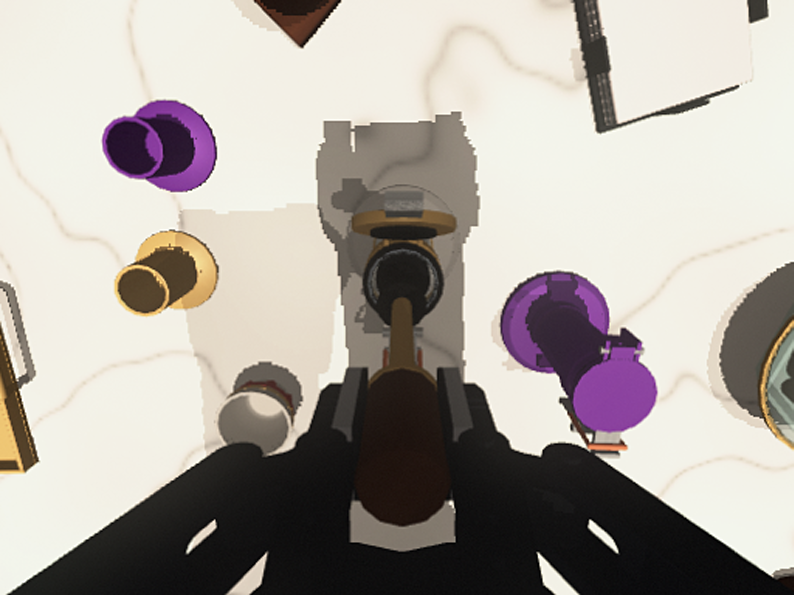

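View pics/s4.png

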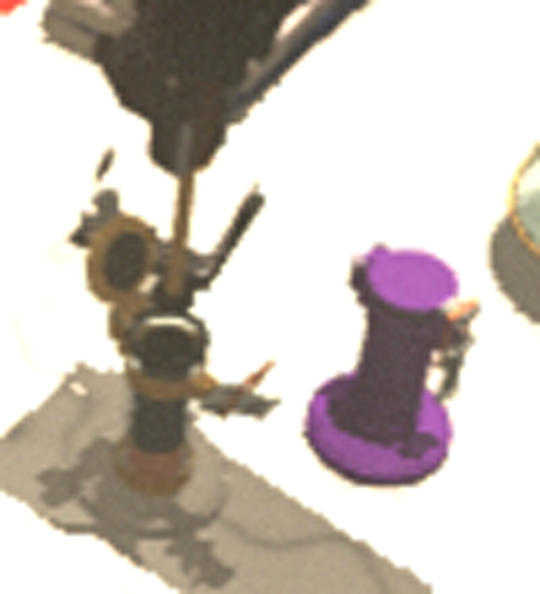

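View pics/t4.png

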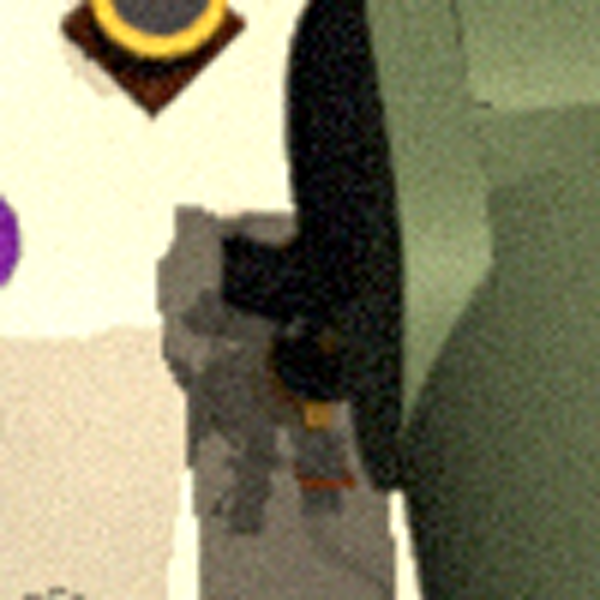

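```bash
python3 - <<'E'
from h import *
z=np.load('wrist3.npz');c=(z['K'],z['d'],z['R'],z['t']);f=z['f']
crop(f,210,120,310,230,'w4c.png',5.4,1.6)
P=lambda x,y:((x+.5)/1.55-.5,(y+.5)/1.55-.5)
print('mouth',onz(c,P(402.5,285),.125))
# circle of rim projected
a=np.linspace(0,6.28,5);
print((proj(c,[[.556+.022*np.cos(q),-.098+.022*np.sin(q),.125] for q in a])*1.55).round())
E
```

```text
mouth [ 0.55394543 -0.09852167  0.125     ]
[[401. 244.]
 [363. 281.]
 [401. 317.]
 [439. 281.]
 [401. 244.]]
```

View pics/w4c.png

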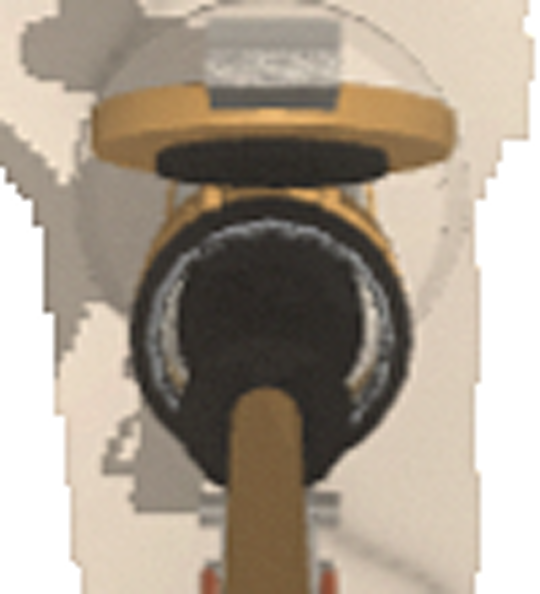

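```bash

python3 -m crank '[{"hand":1,"dx":1,"dy":10,"dz":0.5,"yaw":0},{"hand":1,"dx":1,"dy":25,"dz":0.5,"yaw":0},{"hand":1,"dx":1,"dy":40,"dz":0.5,"yaw":0},{"hand":1,"dx":1,"dy":40,"dz":0.5,"yaw":0}]'
python3 -m crank '[{"hand":1,"dx":0,"dy":6,"dz":0,"yaw":0},{"hand":1,"dx":0,"dy":12,"dz":0,"yaw":0},{"hand":1,"dx":0,"dy":18,"dz":0,"yaw":0},{"hand":1,"dx":0,"dy":18,"dz":0,"yaw":0}]'
python3 - <<'E'
from h import *
st=bot.observe();print(st['position'],st['force'],st['moment'],rowsto((.556,-.0995,.1825)))
E
```

```text
clock: 5.2
position: [0.5547, -0.0984, 0.2118]
tool_rot: [-1.574, 0.001, -1.57]
force: [-1.0, -0.5, -1.1]
grip_width: 0.0221
clock: 5.53
position: [0.5556, -0.0988, 0.1959]
tool_rot: [-1.571, 0.0, -1.571]
force: [0.4, -0.6, -1.0]
grip_width: 0.0219
[ 0.5556176  -0.09883295  0.1959053 ] [ 0.42807215 -0.63223954 -0.99255124] [0.02850273 0.04083965 0.00816901] [ 0.7 13.4  0.4]
```

```bash

python3 -m crank '[{"hand":1,"dx":0.5,"dy":4,"dz":0,"yaw":0},{"hand":1,"dx":0.5,"dy":8,"dz":0,"yaw":0},{"hand":1,"dx":0.5,"dy":12,"dz":0,"yaw":0},{"hand":1,"dx":0.5,"dy":12,"dz":0,"yaw":0}]'
python3 -m crank '[{"hand":1,"dx":0,"dy":1.5,"dz":0,"yaw":0},{"hand":1,"dx":0,"dy":3,"dz":0,"yaw":0},{"hand":1,"dx":0,"dy":3,"dz":0,"yaw":0}]'

```

```text
clock: 5.87
position: [0.5559, -0.0994, 0.1844]
tool_rot: [-1.571, 0.0, -1.571]
force: [0.3, 0.4, -2.0]
grip_width: 0.0221
clock: 6.12
position: [0.5561, -0.0996, 0.1819]
tool_rot: [-1.57, -0.0, -1.571]
force: [-0.9, 1.4, 2.2]
grip_width: 0.0222
```

```bash

python3 -m crank '[{"hand":1,"dx":0,"dy":1,"dz":0,"yaw":0},{"hand":1,"dx":0,"dy":2,"dz":0,"yaw":0},{"hand":1,"dx":0,"dy":2,"dz":0,"yaw":0}]'
python3 -m crank '[{"hand":1,"dx":0,"dy":1,"dz":0,"yaw":0},{"hand":1,"dx":0,"dy":2,"dz":0,"yaw":0},{"hand":1,"dx":0,"dy":2,"dz":0,"yaw":0}]'
python3 -m crank '[{"hand":1,"dx":0,"dy":1,"dz":0,"yaw":0},{"hand":1,"dx":0,"dy":2,"dz":0,"yaw":0},{"hand":1,"dx":0,"dy":2,"dz":0,"yaw":0}]'

```

```text
clock: 6.37
position: [0.5561, -0.0997, 0.18]
tool_rot: [-1.57, -0.0, -1.571]
force: [-0.6, 1.5, 5.4]
grip_width: 0.0224
clock: 6.62
position: [0.5561, -0.0996, 0.178]
tool_rot: [-1.57, -0.0, -1.571]
force: [-1.1, 1.7, 4.3]
grip_width: 0.0219
clock: 6.87
position: [0.5561, -0.0997, 0.176]
tool_rot: [-1.57, -0.0, -1.571]
force: [-1.0, 1.4, 3.0]
grip_width: 0.0223
```

```bash

for i in 1; do
python3 -m crank '[{"hand":1,"dx":0,"dy":1,"dz":0,"yaw":0},{"hand":1,"dx":0,"dy":2,"dz":0,"yaw":0},{"hand":1,"dx":0,"dy":3,"dz":0,"yaw":0},{"hand":1,"dx":0,"dy":3,"dz":0,"yaw":0}]'
done
python3 -m crank '[{"hand":1,"dx":0,"dy":1,"dz":0,"yaw":0},{"hand":1,"dx":0,"dy":2,"dz":0,"yaw":0},{"hand":1,"dx":0,"dy":3,"dz":0,"yaw":0},{"hand":1,"dx":0,"dy":3,"dz":0,"yaw":0}]'

```

```text
clock: 7.2
position: [0.5561, -0.0996, 0.173]
tool_rot: [-1.57, -0.0, -1.571]
force: [-0.9, 1.5, 3.1]
grip_width: 0.0221
clock: 7.53
position: [0.5561, -0.0996, 0.17]
tool_rot: [-1.57, -0.0, -1.571]
force: [-0.5, 2.8, 4.1]
grip_width: 0.0222
```

```bash

python3 -m crank '[{"hand":1,"dx":0,"dy":0.5,"dz":0,"yaw":0},{"hand":1,"dx":0,"dy":1,"dz":0,"yaw":0}]'|grep -E "pos|force"
python3 -m crank '[{"hand":1,"dx":0,"dy":0.5,"dz":0,"yaw":0},{"hand":1,"dx":0,"dy":1,"dz":0,"yaw":0}]'|grep -E "pos|force"

```

```text
position: [0.5562, -0.0996, 0.1691]
force: [-1.0, 1.6, 6.7]
position: [0.5562, -0.0996, 0.1681]
force: [-1.1, 1.7, 7.8]
```

```bash

python3 -m crank '[{"hand":1,"dx":0,"dy":0.5,"dz":0,"yaw":0},{"hand":1,"dx":0,"dy":1,"dz":0,"yaw":0}]'|grep -E "pos|force"
python3 -m crank '[{"hand":1,"dx":0,"dy":0.5,"dz":0,"yaw":0},{"hand":1,"dx":0,"dy":1,"dz":0,"yaw":0}]'|grep -E "pos|force"

```

```text
position: [0.5562, -0.0997, 0.1671]
force: [-2.2, 1.3, 6.4]
position: [0.5562, -0.0997, 0.1662]
force: [-1.0, 1.3, 6.9]
```

```bash

python3 -m crank '[{"hand":1,"dx":0,"dy":0.5,"dz":0,"yaw":0},{"hand":1,"dx":0,"dy":1,"dz":0,"yaw":0}]'|grep -E "pos|force"
python3 -m crank '[{"hand":1,"dx":0,"dy":0.5,"dz":0,"yaw":0},{"hand":1,"dx":0,"dy":1,"dz":0,"yaw":0}]'|grep -E "pos|force"

```

```text
position: [0.5564, -0.0997, 0.1654]
force: [-3.0, 2.0, 18.4]
position: [0.5569, -0.0997, 0.1653]
force: [-4.7, 2.5, 31.5]
```

```bash

python3 -m crank '[{"hand":1,"dx":0,"dy":0.5,"dz":0,"yaw":0},{"hand":1,"dx":0,"dy":1,"dz":0,"yaw":0}]'|grep -E "pos|force"
python3 - <<'E'
from h import *
f=bot.grab_frame('side');crop(f,270,110,370,220,'s5.png',5.4,2.2)
E

```

```text
position: [0.5574, -0.0997, 0.1652]
force: [-7.4, 2.8, 44.9]
```

View pics/s5.png

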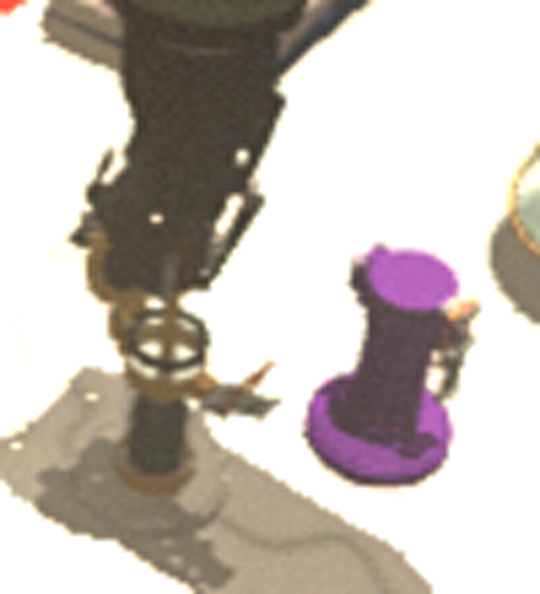

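```bash

python3 -m crank '[{"hand":1,"dx":0,"dy":-1.7,"dz":0,"yaw":0},{"hand":1,"dx":0,"dy":-1.7,"dz":0,"yaw":0},{"hand":1,"dx":0,"dy":-1.7,"dz":0,"yaw":0}]'|grep -E "pos|force"
python3 -m crank '[{"hand":1,"dx":0,"dy":0,"dz":0,"yaw":0},{"hand":1,"dx":0,"dy":0,"dz":0,"yaw":0},{"hand":1,"dx":0,"dy":0,"dz":0,"yaw":0},{"hand":1,"dx":0,"dy":0,"dz":0,"yaw":0}]'|grep -E "pos|force"

```

```text
position: [0.5567, -0.0999, 0.1654]
force: [-1.3, 0.1, 15.9]
position: [0.5567, -0.0998, 0.1654]
force: [-1.3, 0.9, 16.6]
```

```bash

python3 -m crank '[{"hand":1,"dx":0,"dy":-15,"dz":0,"yaw":0},{"hand":1,"dx":0,"dy":-40,"dz":0,"yaw":0},{"hand":1,"dx":0,"dy":-70,"dz":0,"yaw":0},{"hand":1,"dx":0,"dy":-92,"dz":0,"yaw":0},{"hand":1,"dx":-30,"dy":-93,"dz":-5,"yaw":0},{"hand":1,"dx":-70,"dy":-93,"dz":-15,"yaw":0},{"hand":1,"dx":-110,"dy":-93,"dz":-25,"yaw":0},{"hand":1,"dx":-150,"dy":-90,"dz":-25,"yaw":0},{"hand":1,"dx":-190,"dy":-75,"dz":-25,"yaw":0},{"hand":1,"dx":-190,"dy":-55,"dz":-25,"yaw":0},{"hand":1,"dx":-190,"dy":-40,"dz":-25,"yaw":0},{"hand":1,"dx":-190,"dy":-25,"dz":-25,"yaw":0}]'
python3 -m crank '[{"hand":1,"dx":0,"dy":3,"dz":0,"yaw":0},{"hand":1,"dx":0,"dy":3,"dz":0,"yaw":0}]'
python3 - <<'E'
from h import *
st=bot.observe();print(st['position'],st['force'],rowsto((.5317,.0897,.1085)))
c=cam('wrist');f=bot.grab_frame('wrist');crop(f,0,0,512,384,'w6.png',1.55,1.3)
E
```

```text
clock: 10.33
position: [0.5306, 0.0908, 0.1883]
tool_rot: [-1.571, -0.0, -1.57]
force: [0.3, -0.7, -1.8]
grip_width: 0.022
clock: 10.5
position: [0.5304, 0.0901, 0.1856]
tool_rot: [-1.572, -0.0, -1.571]
force: [1.0, 0.3, -1.5]
grip_width: 0.022
[0.53043108 0.09005679 0.18557905] [ 1.02392273  0.33350904 -1.50150485] [ 0.3 77.1  1.4]
```

View pics/w6.png

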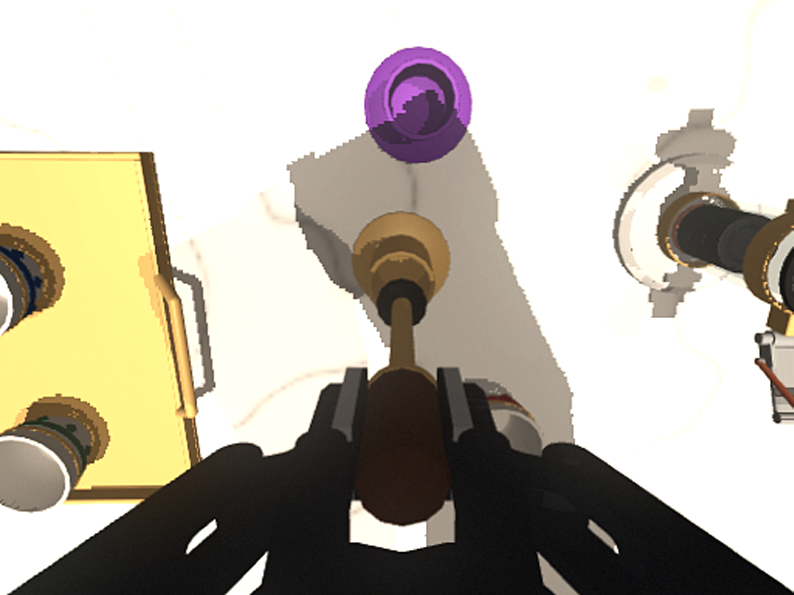

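```bash

python3 -m crank '[{"hand":1,"dx":0.5,"dy":15,"dz":1,"yaw":0},{"hand":1,"dx":0.5,"dy":35,"dz":1,"yaw":0},{"hand":1,"dx":0.5,"dy":55,"dz":1,"yaw":0},{"hand":1,"dx":0.5,"dy":70,"dz":1,"yaw":0},{"hand":1,"dx":0.5,"dy":74,"dz":1,"yaw":0},{"hand":1,"dx":0.5,"dy":74,"dz":1,"yaw":0}]'
python3 -m crank '[{"hand":1,"dx":0,"dy":1,"dz":0,"yaw":0},{"hand":1,"dx":0,"dy":2,"dz":0,"yaw":0},{"hand":1,"dx":0,"dy":2,"dz":0,"yaw":0}]'

```

```text
clock: 11.05
position: [0.5319, 0.0897, 0.1124]
tool_rot: [-1.571, -0.0, -1.571]
force: [-0.0, 0.1, -1.3]
grip_width: 0.0222
clock: 11.3
position: [0.5324, 0.0899, 0.1112]
tool_rot: [-1.569, 0.0, -1.571]
force: [-0.1, -0.2, -1.3]
grip_width: 0.0221
```

```bash

python3 -m crank '[{"hand":1,"dx":0,"dy":1,"dz":0,"yaw":0},{"hand":1,"dx":0,"dy":2,"dz":0,"yaw":0},{"hand":1,"dx":0,"dy":2,"dz":0,"yaw":0}]'
python3 -m crank '[{"hand":1,"dx":0,"dy":1,"dz":0,"yaw":0},{"hand":1,"dx":0,"dy":1,"dz":0,"yaw":0}]'

```

```text
clock: 11.55
position: [0.5319, 0.0899, 0.1084]
tool_rot: [-1.571, 0.0, -1.571]
force: [-0.3, -0.0, -1.2]
grip_width: 0.0224
clock: 11.72
position: [0.5321, 0.09, 0.1075]
tool_rot: [-1.57, 0.0, -1.571]
force: [-0.2, -0.4, 3.2]
grip_width: 0.022
```

```bash

python3 -m crank '[{"hand":0.6,"dx":0,"dy":0,"dz":0,"yaw":0},{"hand":0.4,"dx":0,"dy":0,"dz":0,"yaw":0},{"hand":0.2,"dx":0,"dy":0,"dz":0,"yaw":0},{"hand":0,"dx":0,"dy":0,"dz":0,"yaw":0},{"hand":0,"dx":0,"dy":0,"dz":0,"yaw":0},{"hand":0,"dx":0,"dy":0,"dz":0,"yaw":0}]' 60
python3 -m crank '[{"hand":0,"dx":0,"dy":-25,"dz":0,"yaw":0},{"hand":0,"dx":0,"dy":-60,"dz":0,"yaw":0},{"hand":0,"dx":0,"dy":-85,"dz":0,"yaw":0},{"hand":0,"dx":0,"dy":-85,"dz":0,"yaw":0}]'
python3 - <<'E'
from h import *
c=cam('wrist');f=bot.grab_frame('wrist');crop(f,0,0,512,384,'w7.png',1.55,1.1)
E
```

```text
clock: 12.22
position: [0.5318, 0.0899, 0.1073]
tool_rot: [-1.571, 0.0, -1.571]
force: [-0.1, 0.3, -0.6]
grip_width: 0.0853
clock: 12.55
position: [0.5338, 0.0904, 0.1969]
tool_rot: [-1.565, 0.001, -1.571]
force: [1.2, 0.5, 0.2]
grip_width: 0.0855
```

View pics/w7.png

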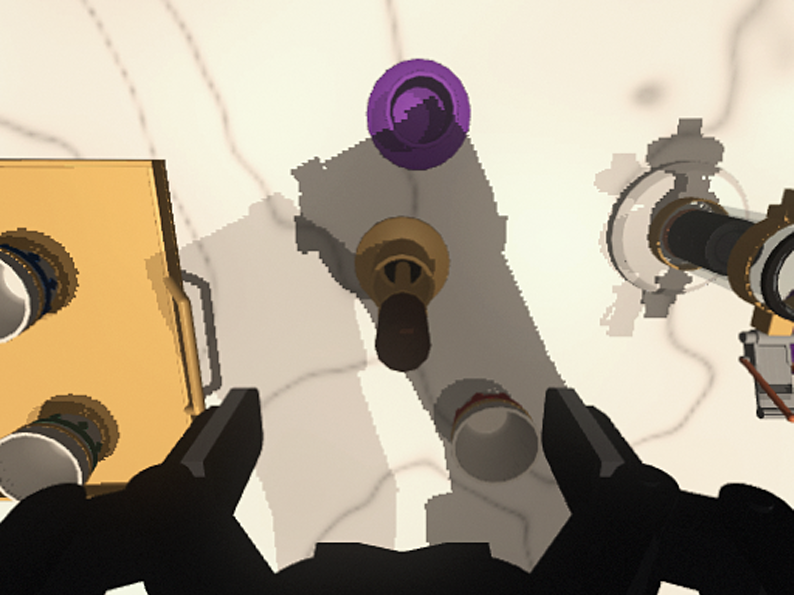

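```bash

python3 -m crank '[{"hand":1,"dx":0,"dy":-35,"dz":0,"yaw":0},{"hand":1,"dx":10,"dy":-65,"dz":10,"yaw":0},{"hand":1,"dx":40,"dy":-70,"dz":35,"yaw":0},{"hand":1,"dx":70,"dy":-70,"dz":60,"yaw":0},{"hand":1,"dx":100,"dy":-70,"dz":85,"yaw":0},{"hand":1,"dx":130,"dy":-70,"dz":110,"yaw":0},{"hand":1,"dx":165,"dy":-70,"dz":118,"yaw":0},{"hand":1,"dx":189,"dy":-70,"dz":118,"yaw":0},{"hand":1,"dx":189,"dy":-70,"dz":118,"yaw":0},{"hand":1,"dx":189,"dy":-70,"dz":118,"yaw":0}]'
python3 - <<'E'
from h import *
print(rowsto((.645,-.099,.178)))
c=cam('wrist');f=bot.grab_frame('wrist');np.savez('w8.npz',f=f,K=c[0],d=c[1],R=c[2],t=c[3]);crop(f,0,0,512,384,'w8.png',1.55,1.1)
E
```

```text
clock: 13.43
position: [0.6493, -0.1007, 0.2609]
tool_rot: [-1.573, -0.0, -1.574]
force: [0.4, 0.6, -1.0]
grip_width: -0.0001
[-1.7 82.9 -4.2]
```

View pics/w8.png

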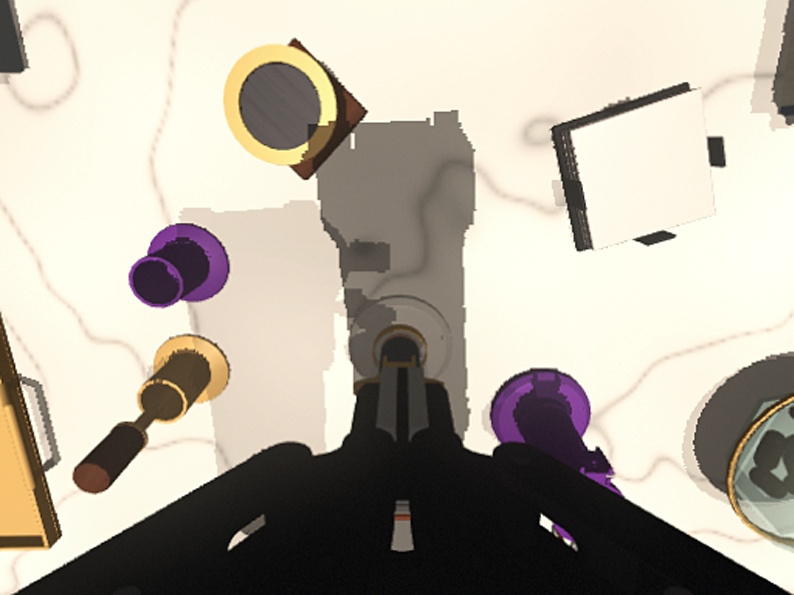

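```bash

python3 -m crank '[{"hand":1,"dx":-1.5,"dy":30,"dz":0,"yaw":0},{"hand":1,"dx":-1.5,"dy":60,"dz":0,"yaw":0},{"hand":1,"dx":-1.5,"dy":83,"dz":0,"yaw":0},{"hand":1,"dx":-1.5,"dy":83,"dz":0,"yaw":0}]'
python3 -m crank '[{"hand":1,"dx":0,"dy":0,"dz":-6,"yaw":0},{"hand":1,"dx":0,"dy":0,"dz":-12,"yaw":0},{"hand":1,"dx":0,"dy":0,"dz":-18,"yaw":0},{"hand":1,"dx":0,"dy":0,"dz":-24,"yaw":0},{"hand":1,"dx":0,"dy":0,"dz":-30,"yaw":0}]'

```

```text
clock: 13.82
position: [0.6475, -0.0958, 0.1747]
tool_rot: [-1.577, 0.001, -1.569]
force: [-0.5, 0.4, -0.9]
grip_width: 0.0001
clock: 14.23
position: [0.6195, -0.0977, 0.1805]
tool_rot: [-1.569, -0.0, -1.571]
force: [0.5, -0.6, -0.5]
grip_width: -0.0001
```

```bash

python3 -m crank '[{"hand":1,"dx":0,"dy":0,"dz":-6,"yaw":0},{"hand":1,"dx":0,"dy":0,"dz":-12,"yaw":0},{"hand":1,"dx":0,"dy":0,"dz":-18,"yaw":0},{"hand":1,"dx":0,"dy":0,"dz":-24,"yaw":0},{"hand":1,"dx":0,"dy":0,"dz":-30,"yaw":0},{"hand":1,"dx":0,"dy":0,"dz":-36,"yaw":0},{"hand":1,"dx":0,"dy":0,"dz":-42,"yaw":0},{"hand":1,"dx":0,"dy":0,"dz":-46,"yaw":0},{"hand":1,"dx":0,"dy":0,"dz":-46,"yaw":0},{"hand":1,"dx":0,"dy":0,"dz":-46,"yaw":0}]'
python3 - <<'E'
from h import *
c=cam('wrist');f=bot.grab_frame('wrist');crop(f,0,0,512,384,'w9.png',1.0,1.1)
f=bot.grab_frame('side');crop(f,270,110,370,220,'s9.png',5.4,2.2)
E
```

```text
clock: 15.07
position: [0.5738, -0.0977, 0.1794]
tool_rot: [-1.571, -0.0, -1.571]
force: [-0.2, 0.2, -0.2]
grip_width: 0.0
```

View pics/s9.png

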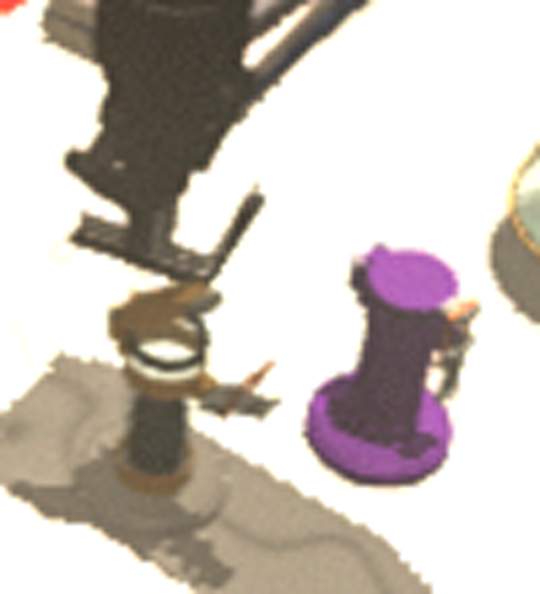

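View pics/w9.png

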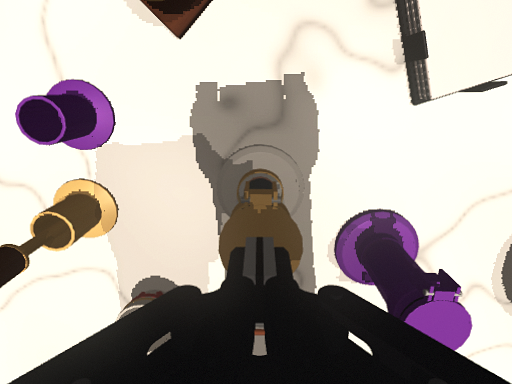

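```bash

python3 -m crank '[{"hand":1,"dx":1,"dy":-20,"dz":0,"yaw":0},{"hand":1,"dx":1,"dy":-40,"dz":-25,"yaw":0},{"hand":1,"dx":1,"dy":-40,"dz":-60,"yaw":0},{"hand":1,"dx":1,"dy":-40,"dz":-95,"yaw":0},{"hand":1,"dx":1,"dy":-40,"dz":-120,"yaw":0},{"hand":1,"dx":1,"dy":-40,"dz":-120,"yaw":0},{"hand":1,"dx":1,"dy":-40,"dz":-120,"yaw":0}]'
python3 - <<'E'
from h import *
st=bot.observe();print(st['position'])
c=cam('wrist');f=bot.grab_frame('wrist');np.savez('w10.npz',f=f,K=c[0],d=c[1],R=c[2],t=c[3]);crop(f,180,60,340,260,'w10.png',3.8,1.3)
f=bot.grab_frame('side');crop(f,270,110,370,220,'s10.png',5.4,2.2)
E
```

```text
clock: 15.75
position: [0.4535, -0.0988, 0.2198]
tool_rot: [-1.57, -0.0, -1.571]
force: [0.6, -0.7, -0.2]
grip_width: 0.0004
[ 0.45354233 -0.09883054  0.21983749]
```

View pics/w10.png

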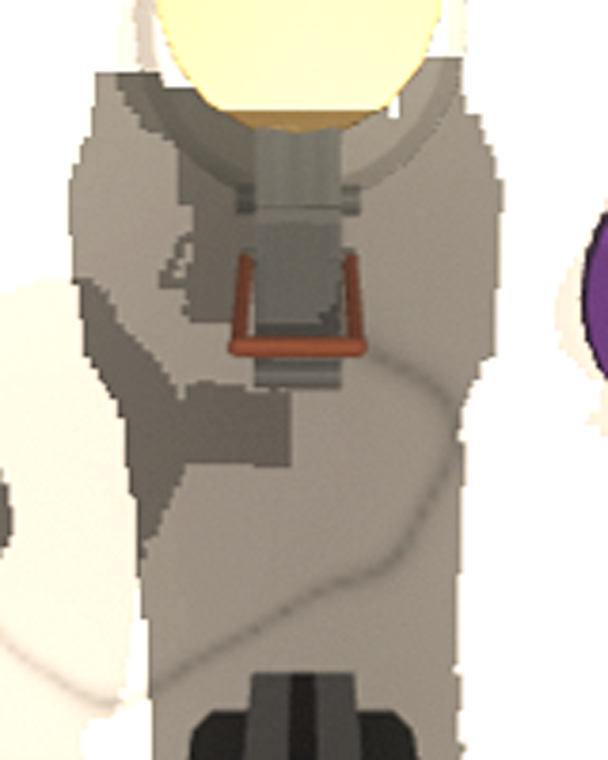

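View pics/s10.png

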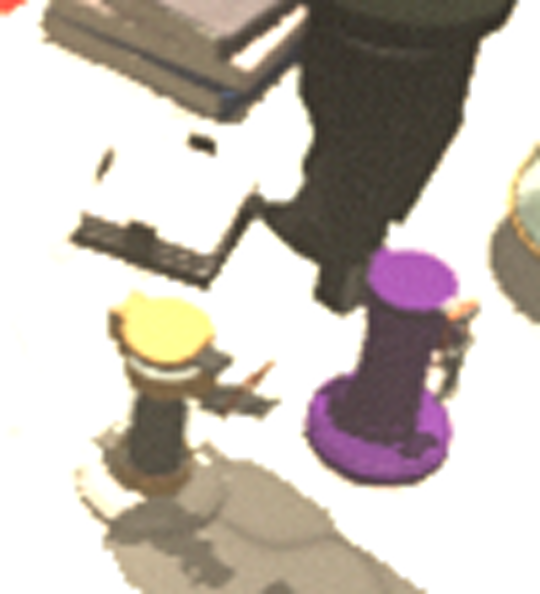

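```bash
python3 - <<'E'
from h import *
z=np.load('w10.npz');c=(z['K'],z['d'],z['R'],z['t'])
P=lambda x,y:(180+(x+.5)/3.8-.5,60+(y+.5)/3.8-.5)
for zz in (.14,.145,.15):
    a,b=onz(c,P(230,347),zz),onz(c,P(365,347),zz);print(zz,a,b,np.linalg.norm(a-b))
for zz in (.115,.12,.125,.13): print('tip',zz,onz(c,P(297,387),zz),onz(c,P(253,387),zz)-onz(c,P(341,387),zz))
print('lip',onz(c,P(297,207),.135), 'pivot',onz(c,P(297,200),.107), onz(c,P(255,150),.135)-onz(c,P(340,150),.135))
# side view: bar in s10 (266,366) ; triangulate
cs=cam('side');S=lambda x,y:(270+(x+.5)/5.4-.5,110+(y+.5)/5.4-.5)
print('bar tri',tri(c,P(297,347),cs,S(262,368)),'tip tri',tri(c,P(297,380),cs,S(265,405)))
E
```

```text
0.14 [ 0.49146502 -0.08573609  0.14      ] [ 0.49144669 -0.11107064  0.14      ] 0.02533455158176006
0.145 [ 0.49238736 -0.0860455   0.145     ] [ 0.49236945 -0.11080866  0.145     ] 0.024763174039861714
0.15 [ 0.4933097 -0.0863549  0.15     ] [ 0.4932922  -0.11054669  0.15      ] 0.024191796497963367
tip 0.115 [ 0.47833629 -0.09816195  0.115     ] [1.30869582e-05 1.85724308e-02 0.00000000e+00]
tip 0.12 [ 0.47943125 -0.09818815  0.12      ] [1.28217148e-05 1.81960091e-02 0.00000000e+00]
tip 0.125 [ 0.48052622 -0.09821436  0.125     ] [1.25564714e-05 1.78195874e-02 0.00000000e+00]
tip 0.13 [ 0.48162118 -0.09824057  0.13      ] [1.22912280e-05 1.74431657e-02 0.00000000e+00]
lip [ 0.51663662 -0.09834187  0.135     ] pivot [ 0.51610506 -0.09820753  0.107     ] [1.24530588e-05 1.55009839e-02 0.00000000e+00]
bar tri (array([ 0.4916915 , -0.09920587,  0.14688012]), np.float64(0.0026674285931216728)) tip tri (array([ 0.48263968, -0.09781702,  0.12592649]), np.float64(0.0012337747817010333))
```

```bash

python3 -m crank '[{"hand":1,"dx":0,"dy":30,"dz":0,"yaw":0},{"hand":1,"dx":0,"dy":60,"dz":0,"yaw":0},{"hand":1,"dx":0,"dy":80,"dz":0,"yaw":0},{"hand":1,"dx":0,"dy":80,"dz":0,"yaw":0},{"hand":1,"dx":0,"dy":80,"dz":0,"yaw":0}]'

```

```text
clock: 16.27
position: [0.4541, -0.0982, 0.1389]
tool_rot: [-1.573, 0.001, -1.57]
force: [-0.2, 0.5, 1.7]
grip_width: 0.0
```

```bash

python3 -m crank '[{"hand":1,"dx":0,"dy":0,"dz":8,"yaw":0},{"hand":1,"dx":0,"dy":0,"dz":15,"yaw":0},{"hand":1,"dx":0,"dy":0,"dz":20,"yaw":0},{"hand":1,"dx":0,"dy":0,"dz":25,"yaw":0},{"hand":1,"dx":0,"dy":0,"dz":30,"yaw":0},{"hand":1,"dx":0,"dy":0,"dz":35,"yaw":0},{"hand":1,"dx":0,"dy":0,"dz":39,"yaw":0},{"hand":1,"dx":0,"dy":0,"dz":43,"yaw":0},{"hand":1,"dx":0,"dy":0,"dz":45,"yaw":0},{"hand":1,"dx":0,"dy":0,"dz":45,"yaw":0}]'
python3 - <<'E'
from h import *
c=cam('wrist');f=bot.grab_frame('wrist');crop(f,180,90,340,290,'w11.png',3.8,1.3)
f=bot.grab_frame('side');crop(f,270,110,370,220,'s11.png',5.4,2.2)
E
```

```text
clock: 17.1
position: [0.4992, -0.0985, 0.1393]
tool_rot: [-1.571, 0.0, -1.571]
force: [-1.0, -0.6, -0.1]
grip_width: -0.0001
```

View pics/w11.png

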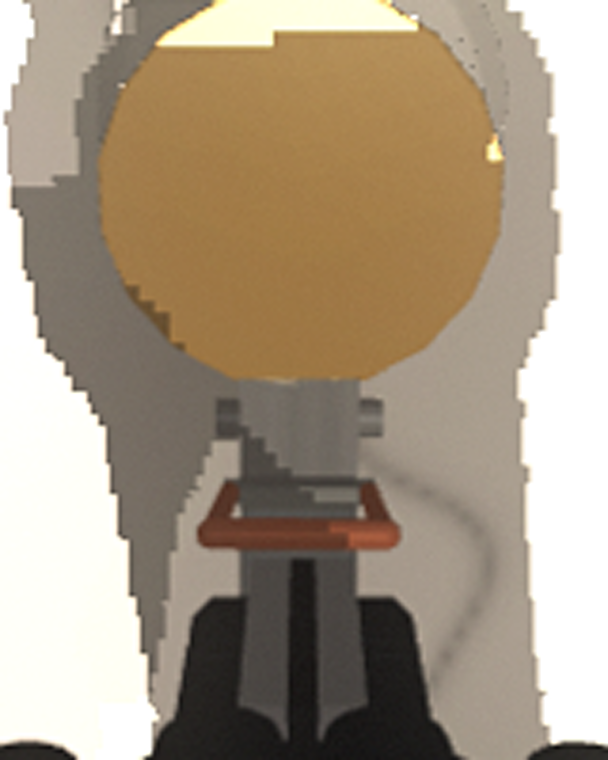

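View pics/s11.png

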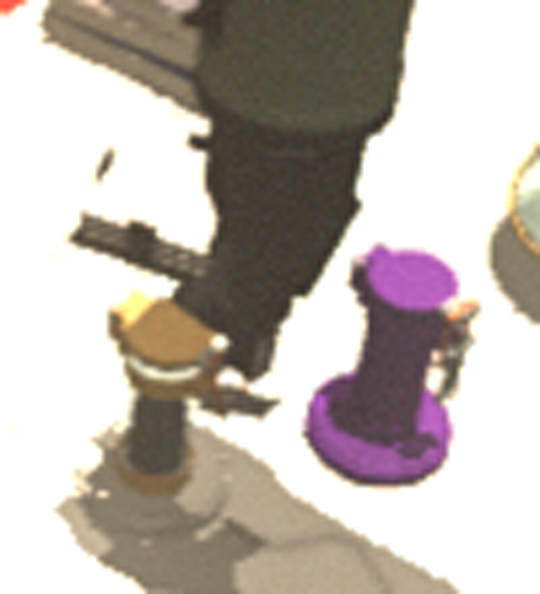

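```bash

python3 -m crank '[{"hand":1,"dx":0,"dy":-1.5,"dz":3,"yaw":0},{"hand":1,"dx":0,"dy":-1.5,"dz":6,"yaw":0},{"hand":1,"dx":0,"dy":-1.5,"dz":9,"yaw":0},{"hand":1,"dx":0,"dy":-1.5,"dz":12,"yaw":0},{"hand":1,"dx":0,"dy":-1.5,"dz":14,"yaw":0},{"hand":1,"dx":0,"dy":-1.5,"dz":14,"yaw":0},{"hand":1,"dx":0,"dy":-1.5,"dz":14,"yaw":0}]'
python3 - <<'E'
from h import *
c=cam('wrist');f=bot.grab_frame('wrist');crop(f,180,90,340,290,'w12.png',3.8,1.3)
E
```

```text
clock: 17.78
position: [0.5128, -0.0986, 0.1407]
tool_rot: [-1.571, 0.0, -1.571]
force: [-0.6, 1.6, -0.4]
grip_width: -0.0003
```

View pics/w12.png

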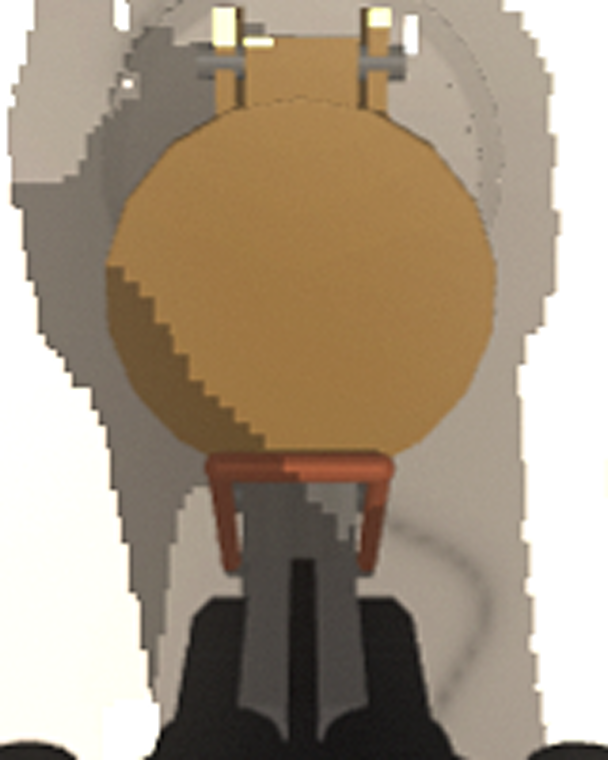

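```bash

python3 -m crank '[{"hand":1,"dx":0,"dy":-2,"dz":-10,"yaw":0},{"hand":1,"dx":0,"dy":-2,"dz":-25,"yaw":0},{"hand":1,"dx":0,"dy":-2,"dz":-37,"yaw":0},{"hand":1,"dx":0,"dy":-2,"dz":-37,"yaw":0}]'
python3 - <<'E'
from h import *
c=cam('wrist');st=bot.observe();print(st['position'])
f=bot.grab_frame('wrist');crop(f,180,90,340,290,'w13.png',3.8,1.3);np.savez('w13.npz',f=f,K=c[0],d=c[1],R=c[2],t=c[3])
# where would TCP and fronts project (crop px)
p=st['position']
for h in (0,.005,.008,.011): print(h,((proj(c,[p+[h,0,0]])[0]-[180,90])*3.8).round())
for h in (.005,.008,.011): print('w', ((proj(c,[p+[h,-.011,0.0]])[0]-[180,90])*3.8).round(),((proj(c,[p+[h,-.005,0.0]])[0]-[180,90])*3.8).round())
E
```

```text
clock: 18.17
position: [0.4731, -0.0989, 0.1429]
tool_rot: [-1.572, -0.0, -1.572]
force: [0.9, 0.2, 0.1]
grip_width: 0.0
[ 0.47309528 -0.0989178   0.14288553]
0 [298. 622.]
0.005 [298. 589.]
0.008 [298. 568.]
0.011 [297. 547.]
w [381. 589.] [335. 589.]
w [381. 568.] [336. 568.]
w [382. 547.] [336. 547.]
```

View pics/w13.png

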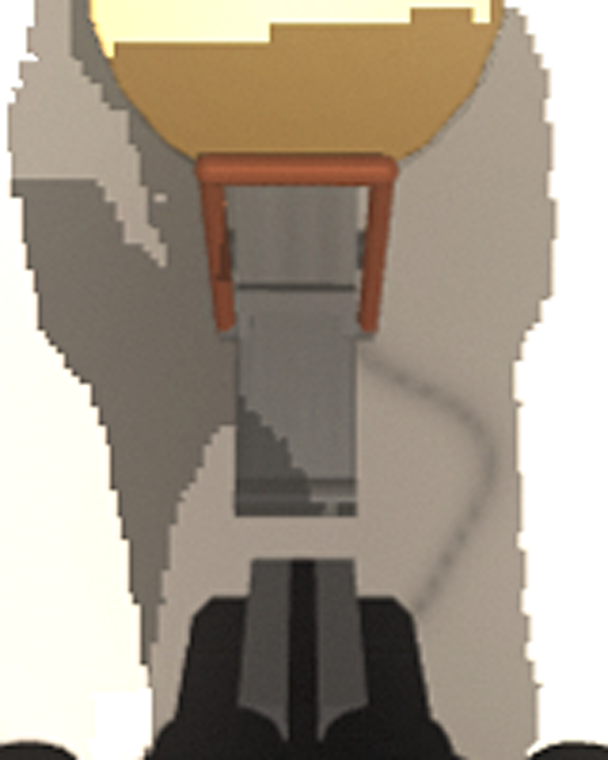

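```bash

python3 -m crank '[{"hand":1,"dx":0,"dy":0,"dz":4,"yaw":0},{"hand":1,"dx":0,"dy":6,"dz":4,"yaw":0},{"hand":1,"dx":0,"dy":12,"dz":4,"yaw":0},{"hand":1,"dx":0,"dy":18,"dz":4,"yaw":0},{"hand":1,"dx":0,"dy":23,"dz":4,"yaw":0},{"hand":1,"dx":0,"dy":28,"dz":4,"yaw":0},{"hand":1,"dx":0,"dy":32,"dz":4,"yaw":0},{"hand":1,"dx":0,"dy":36,"dz":4,"yaw":0},{"hand":1,"dx":0,"dy":36,"dz":4,"yaw":0}]'
python3 - <<'E'
from h import *
c=cam('wrist');st=bot.observe();print(st['position'])
f=bot.grab_frame('wrist');crop(f,180,90,340,290,'w14.png',3.8,1.3)
E
```

```text
clock: 18.97
position: [0.4795, -0.0985, 0.1061]
tool_rot: [-1.572, 0.0, -1.571]
force: [-1.0, -0.6, 1.3]
grip_width: -0.0003
[ 0.47947522 -0.09851591  0.10606875]
```

View pics/w14.png

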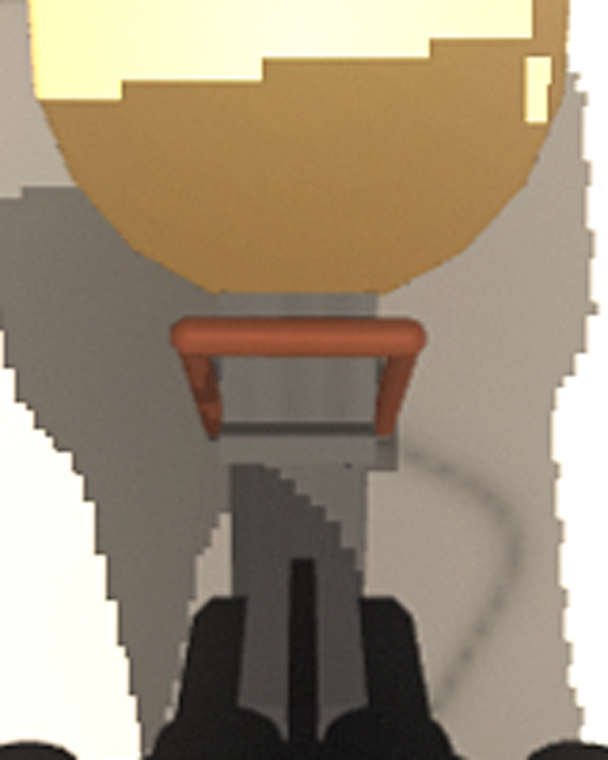

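```bash

python3 -m crank '[{"hand":1,"dx":0,"dy":4,"dz":0,"yaw":0},{"hand":1,"dx":0,"dy":8,"dz":0,"yaw":0},{"hand":1,"dx":0,"dy":12,"dz":0.7,"yaw":0},{"hand":1,"dx":0,"dy":16,"dz":1.7,"yaw":0},{"hand":1,"dx":0,"dy":16,"dz":1.7,"yaw":0}]'
python3 -m crank '[{"hand":1,"dx":0,"dy":2.5,"dz":1.8,"yaw":0},{"hand":1,"dx":0,"dy":5,"dz":3.7,"yaw":0},{"hand":1,"dx":0,"dy":7,"dz":5.6,"yaw":0},{"hand":1,"dx":0,"dy":7,"dz":5.6,"yaw":0}]'
python3 - <<'E'
from h import *
c=cam('wrist');st=bot.observe();print(st['position'])
f=bot.grab_frame('wrist');crop(f,180,90,340,290,'w15.png',3.8,1.3)
E
```

```text
clock: 19.43
position: [0.4827, -0.0986, 0.091]
tool_rot: [-1.568, -0.0, -1.571]
force: [0.7, 0.5, 4.2]
grip_width: -0.0004
clock: 19.77
position: [0.4876, -0.0986, 0.0837]
tool_rot: [-1.57, 0.0, -1.571]
force: [-0.2, 0.3, -0.6]
grip_width: 0.0002
[ 0.48764659 -0.09858586  0.08374199]
```

View pics/w15.png

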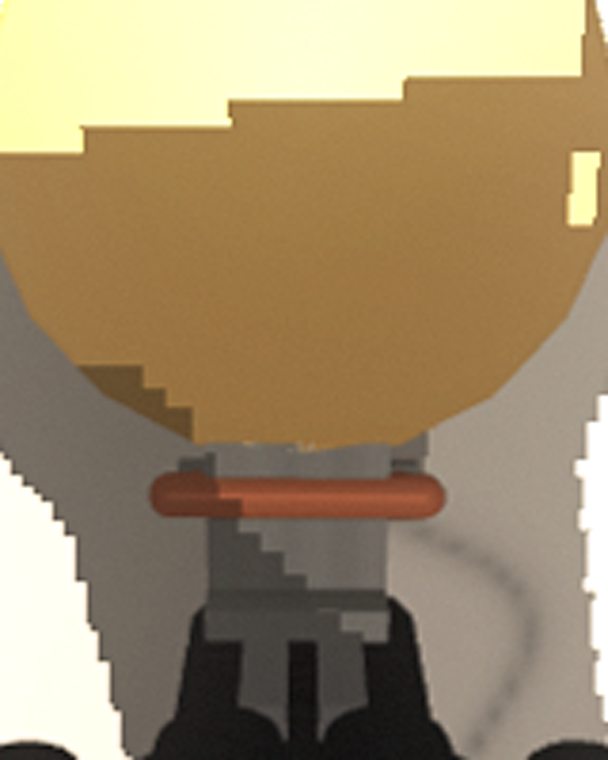

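```bash

python3 - <<'E'
from h import *
f=bot.grab_frame('side');crop(f,270,110,370,220,'s15.png',5.4,2.5)
f=bot.grab_frame('top');crop(f,260,150,350,240,'t15.png',6.6,2.2)
E
```

```text
(no output)
```

View pics/s15.png

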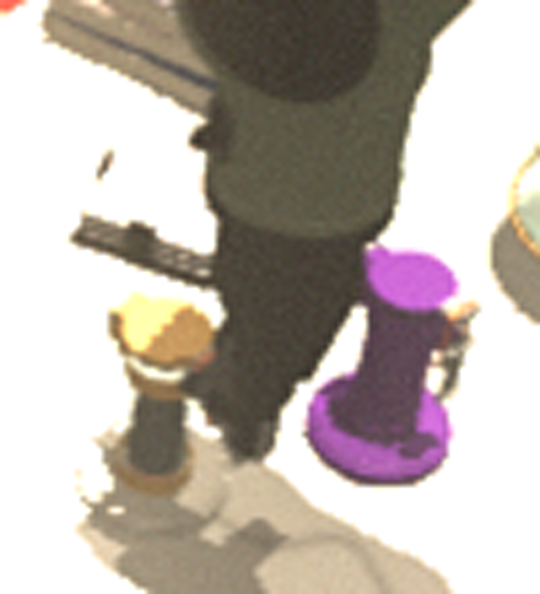

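View pics/t15.png

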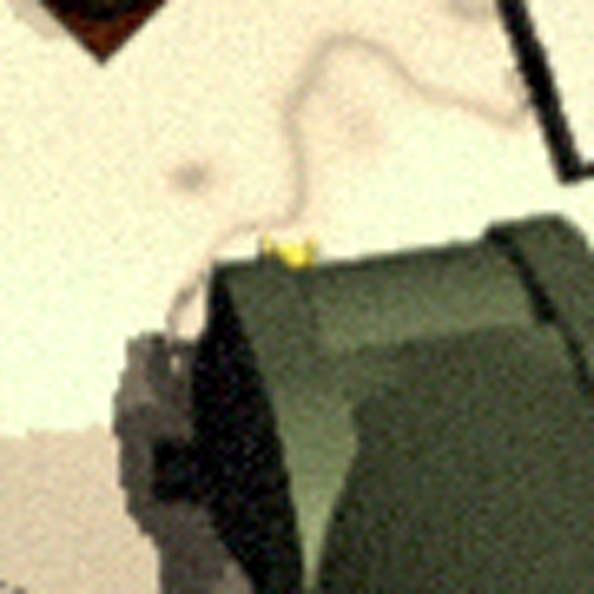

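```bash

python3 -m crank '[{"hand":1,"dx":0,"dy":0,"dz":-10,"yaw":0},{"hand":1,"dx":0,"dy":0,"dz":-25,"yaw":0},{"hand":1,"dx":0,"dy":-10,"dz":-40,"yaw":0},{"hand":1,"dx":0,"dy":-40,"dz":-45,"yaw":0},{"hand":1,"dx":0,"dy":-75,"dz":-45,"yaw":0},{"hand":1,"dx":0,"dy":-110,"dz":-45,"yaw":0},{"hand":1,"dx":0,"dy":-110,"dz":-45,"yaw":0}]'
python3 - <<'E'
from h import *
c=cam('wrist');st=bot.observe();print(st['position'])
f=bot.grab_frame('wrist');crop(f,180,60,340,260,'w16.png',3.8,1.3);np.savez('w16.npz',f=f,K=c[0],d=c[1],R=c[2],t=c[3])
f=bot.grab_frame('side');crop(f,270,110,370,220,'s16.png',5.4,2.5)
E
```

```text
clock: 20.5
position: [0.4436, -0.099, 0.1991]
tool_rot: [-1.564, -0.002, -1.571]
force: [1.0, 0.7, 0.5]
grip_width: 0.0005
[ 0.44357286 -0.09897184  0.19908591]
```

View pics/w16.png

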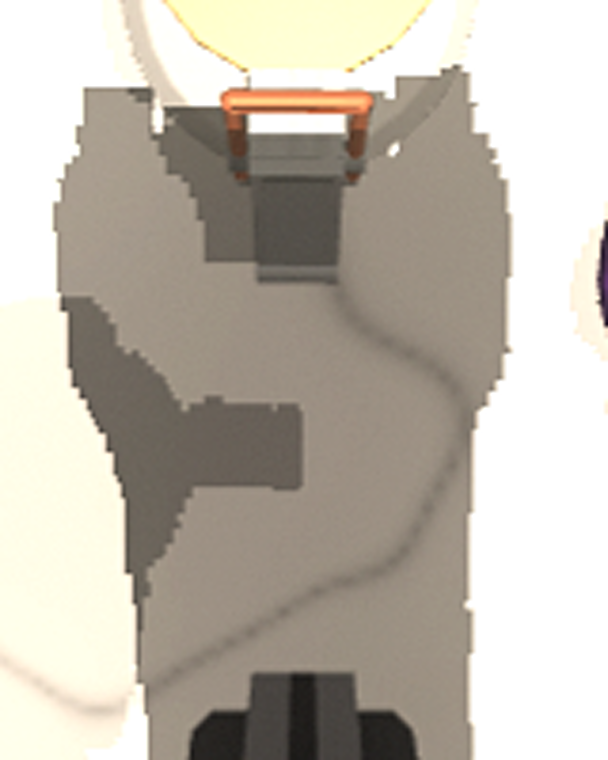

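View pics/s16.png

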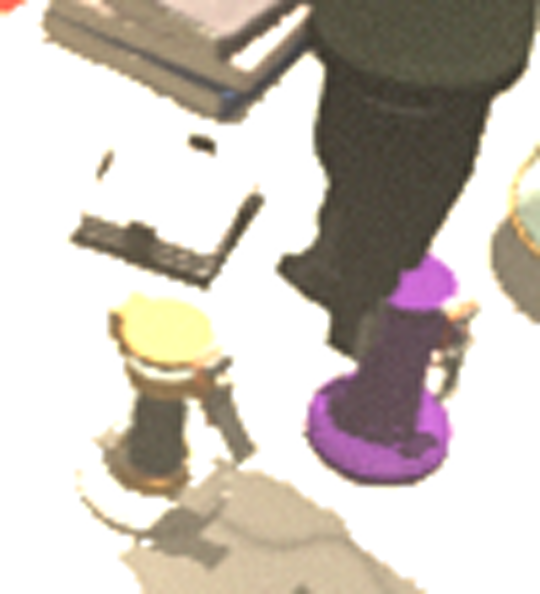

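```bash
python3 - <<'E'
from h import *
z=np.load('w16.npz');c=(z['K'],z['d'],z['R'],z['t'])
P=lambda x,y:(180+(x+.5)/3.8-.5,60+(y+.5)/3.8-.5)
for zz in (.07,.075,.08,.085,.09):
    p=onz(c,P(297,274),zz);print(p, 'r',np.hypot(p[0]-.5172,zz-.105),'a',np.arctan2(.5172-p[0],.105-zz))
print('bar',onz(c,P(297,101),.136),'lip rear/front',onz(c,P(297,138),.135),onz(c,P(297,155),.135),onz(c,P(297,176),.135))
E
```

```text
[ 0.48975183 -0.09832804  0.07      ] r 0.04447922966953448 a 0.6650529166680785
[ 0.49033732 -0.09834752  0.075     ] r 0.04026914251420462 a 0.7302805150127807
[ 0.4909228  -0.09836699  0.08      ] r 0.03626970339428242 a 0.810300822936049
[ 0.49150828 -0.09838646  0.085     ] r 0.03255863185754116 a 0.9093276600890091
[ 0.49209376 -0.09840594  0.09      ] r 0.029245909307223553 a 1.0322457814038661
bar [ 0.52536048 -0.09864603  0.136     ] lip rear/front [ 0.51959269 -0.09862974  0.135     ] [ 0.51689752 -0.09862383  0.135     ] [ 0.51353592 -0.09861648  0.135     ]
```

```bash

python3 -m crank '[{"hand":1,"dx":0,"dy":35,"dz":0,"yaw":0},{"hand":1,"dx":0,"dy":70,"dz":5,"yaw":0},{"hand":1,"dx":0,"dy":105,"dz":10,"yaw":0},{"hand":1,"dx":0,"dy":124,"dz":20,"yaw":0},{"hand":1,"dx":0,"dy":124,"dz":25,"yaw":0},{"hand":1,"dx":0,"dy":124,"dz":25,"yaw":0}]'
python3 - <<'E'
from h import *
print(rowsto((.4805,-.0985,.075)))
E
```

```text
clock: 21.1
position: [0.4667, -0.0981, 0.0689]
tool_rot: [-1.573, 0.001, -1.57]
force: [0.1, 0.3, 0.2]
grip_width: 0.0
[ 0.4 -6.1 13.7]
```

```bash

python3 -m crank '[{"hand":1,"dx":0,"dy":-4,"dz":5,"yaw":0},{"hand":1,"dx":0,"dy":-4,"dz":10,"yaw":0},{"hand":1,"dx":0,"dy":-4,"dz":14,"yaw":0},{"hand":1,"dx":0,"dy":-4,"dz":18,"yaw":0},{"hand":1,"dx":0,"dy":-4,"dz":22,"yaw":0}]'
python3 -m crank '[{"hand":1,"dx":0,"dy":0,"dz":2,"yaw":0},{"hand":1,"dx":0,"dy":0,"dz":4,"yaw":0},{"hand":1,"dx":0,"dy":0,"dz":6,"yaw":0}]'

```

```text
clock: 21.52
position: [0.4898, -0.0988, 0.0745]
tool_rot: [-1.57, -0.0, -1.571]
force: [-0.8, 0.0, -0.3]
grip_width: 0.0
clock: 21.77
position: [0.4952, -0.0986, 0.0738]
tool_rot: [-1.571, 0.0, -1.571]
force: [-0.1, 0.3, 0.6]
grip_width: 0.0004
```

```bash

python3 -m crank '[{"hand":1,"dx":0,"dy":0,"dz":2,"yaw":0},{"hand":1,"dx":0,"dy":0,"dz":4,"yaw":0},{"hand":1,"dx":0,"dy":0,"dz":4,"yaw":0}]'
python3 -m crank '[{"hand":1,"dx":0,"dy":0,"dz":1.5,"yaw":0},{"hand":1,"dx":0,"dy":0,"dz":3,"yaw":0},{"hand":1,"dx":0,"dy":0,"dz":3,"yaw":0}]'
python3 - <<'E'
from h import *
f=bot.grab_frame('wrist');crop(f,180,90,340,290,'w17.png',3.8,1.3)
E
```

```text
clock: 22.02
position: [0.4994, -0.0986, 0.0738]
tool_rot: [-1.571, 0.0, -1.571]
force: [-0.6, -0.3, -0.2]
grip_width: 0.0001
clock: 22.27
position: [0.5014, -0.0987, 0.0737]
tool_rot: [-1.573, -0.0, -1.571]
force: [-4.4, 0.2, 3.1]
grip_width: 0.0005
```

View pics/w17.png

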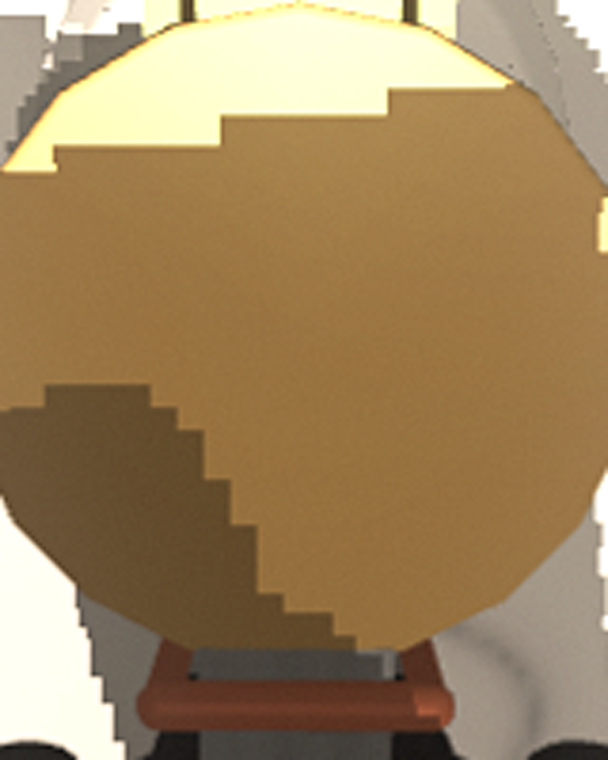

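```bash

python3 -m crank '[{"hand":1,"dx":0,"dy":0,"dz":1,"yaw":0},{"hand":1,"dx":0,"dy":0,"dz":1.5,"yaw":0},{"hand":1,"dx":0,"dy":0,"dz":1.5,"yaw":0}]'

```

```text
clock: 22.57
position: [0.5014, -0.0988, 0.0735]
tool_rot: [-1.575, -0.0, -1.571]
force: [-14.0, 0.6, 7.2]
grip_width: 0.0
```

```bash

python3 -m crank '[{"hand":1,"dx":0,"dy":0,"dz":-10,"yaw":0},{"hand":1,"dx":0,"dy":0,"dz":-30,"yaw":0},{"hand":1,"dx":0,"dy":-10,"dz":-55,"yaw":0},{"hand":1,"dx":0,"dy":-40,"dz":-60,"yaw":0},{"hand":1,"dx":0,"dy":-75,"dz":-60,"yaw":0},{"hand":1,"dx":0,"dy":-110,"dz":-60,"yaw":0},{"hand":1,"dx":0,"dy":-125,"dz":-60,"yaw":0},{"hand":1,"dx":0,"dy":-125,"dz":-60,"yaw":0}]'
python3 - <<'E'
from h import *
c=cam('wrist');st=bot.observe();print(st['position'])
f=bot.grab_frame('wrist');crop(f,180,40,340,240,'w18.png',3.8,1.3);np.savez('w18.npz',f=f,K=c[0],d=c[1],R=c[2],t=c[3])
f=bot.grab_frame('side');crop(f,270,110,370,220,'s18.png',5.4,2.5)
E
```

```text
clock: 23.23
position: [0.4449, -0.099, 0.2022]
tool_rot: [-1.565, -0.001, -1.571]
force: [-0.3, -1.4, 0.4]
grip_width: 0.0001
[ 0.44489873 -0.09896038  0.20221257]
```

View pics/w18.png

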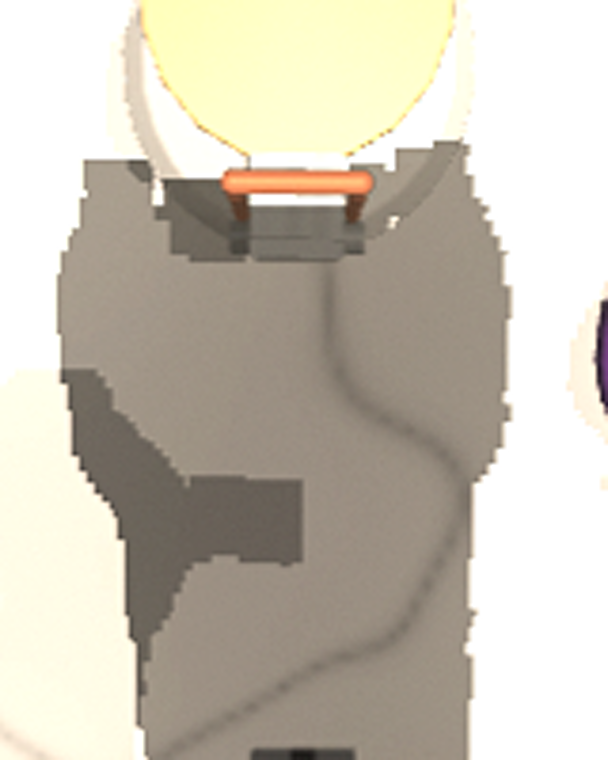

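View pics/s18.png

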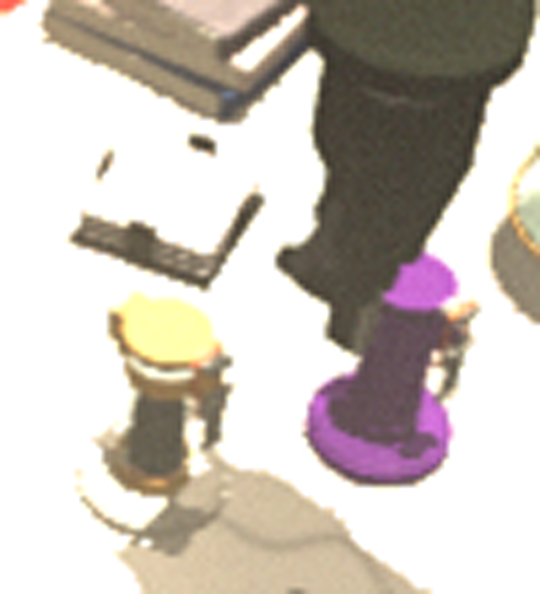

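```bash
python3 - <<'E'
from h import *
z=np.load('w18.npz');c=(z['K'],z['d'],z['R'],z['t'])
crop(z['f'],225,70,290,115,'w18c.png',12,1.6)
P=lambda x,y:(180+(x+.5)/3.8-.5,40+(y+.5)/3.8-.5)
print('bar',onz(c,P(297,181),.136))
for y in (206,220,238,258): print(y,onz(c,P(297,y),.135))
print('tip lowest expected',[(proj(c,[.5172-.038*np.sin(a)-.003*np.cos(a),-.0985,.105-.038*np.cos(a)])[0]-[180,40])*3.8 for a in (0,.1,.2,.3)])
cs=cam('side')
S=lambda x,y:(270+(x+.5)/5.4-.5,110+(y+.5)/5.4-.5)
for a in (0,.1,.2,.3,.4):
    print(a,((proj(cs,[.5172-.038*np.sin(a)-.003*np.cos(a),-.0985,.105-.038*np.cos(a)])[0]-[270,110])*5.4).round(1))
E
```

```text
bar [ 0.52599306 -0.0986373   0.136     ]
206 [ 0.52204484 -0.09862449  0.135     ]
220 [ 0.5198038  -0.09861944  0.135     ]
238 [ 0.5168989 -0.0986129  0.135    ]
258 [ 0.51363979 -0.09860556  0.135     ]
tip lowest expected [array([296.30634675, 239.88509055]), array([296.33823282, 257.41166822]), array([296.3637338 , 274.59845075]), array([296.38275055, 291.35049292])]
0 [209.4 443. ]
0.1 [214.5 446.3]
0.2 [219.5 449.2]
0.3 [224.5 451.5]
0.4 [229.5 453.3]
```

View pics/w18c.png

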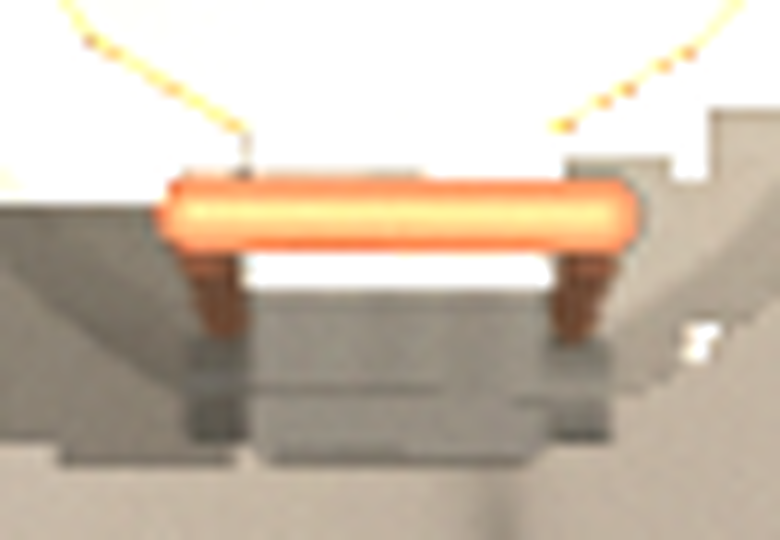

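```bash

python3 -m crank '[{"hand":1,"dx":0,"dy":0,"dz":-2,"yaw":0},{"hand":1,"dx":0,"dy":0,"dz":-2,"yaw":0},{"hand":1,"dx":0,"dy":0,"dz":-2,"yaw":0},{"hand":1,"dx":0,"dy":0,"dz":-2,"yaw":0}]'
python3 - <<'E'
from h import *
st=bot.observe();print(st['position'],st['tool_rot'])
c=cam('wrist')
f=bot.grab_frame('wrist');crop(f,225,50,295,120,'w19.png',8.5,0.7);np.savez('w19.npz',f=f,K=c[0],d=c[1],R=c[2],t=c[3])
P=lambda p:((proj(c,p)-[225,50]+.5)*8.5).round()
y=-.0985
for n,p in dict(discedge=[.5313,y,.131],liprear=[.518,y,.135],lipfront=[.515,y,.135],bar=[.5215,y,.135],pivot=[.5172,y,.105],tip0=[.5142,y,.067],tip2=[.5172-.038*np.sin(.2)-.003,y,.068]).items(): print(n,P(p))
E
```

```text
clock: 23.67
position: [0.4413, -0.0985, 0.1982]
tool_rot: [-1.572, 0.0, -1.571]
force: [-0.2, -0.1, 0.9]
grip_width: 0.0001
[ 0.44134374 -0.09851388  0.19823447] [-1.57184527e+00  3.17817008e-04 -1.57093040e+00]
discedge [[290. 186.]]
liprear [[290. 378.]]
lipfront [[290. 421.]]
bar [[289. 327.]]
pivot [[291. 383.]]
tip0 [[292. 410.]]
tip2 [[292. 490.]]
```

View pics/w19.png

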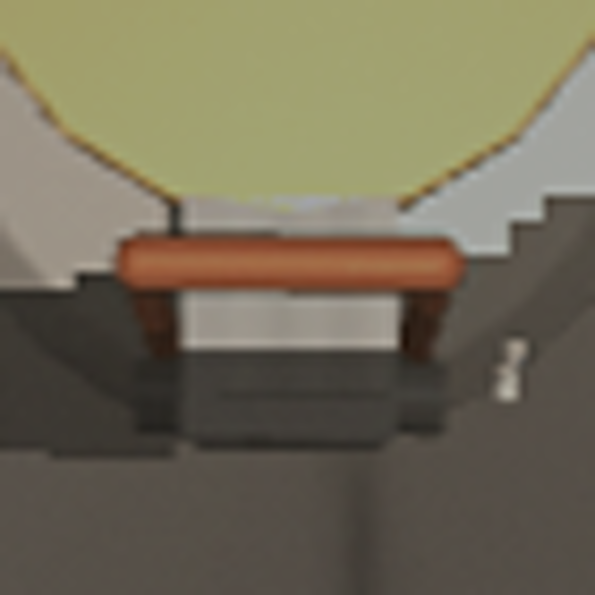

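```bash

python3 -m crank '[{"hand":1,"dx":0,"dy":0,"dz":25,"yaw":0},{"hand":1,"dx":0,"dy":0,"dz":60,"yaw":0},{"hand":1,"dx":0,"dy":0,"dz":90,"yaw":0},{"hand":1,"dx":0,"dy":0,"dz":109,"yaw":0},{"hand":1,"dx":0,"dy":15,"dz":109,"yaw":0},{"hand":1,"dx":0,"dy":40,"dz":109,"yaw":0},{"hand":1,"dx":0,"dy":55,"dz":109,"yaw":0},{"hand":1,"dx":0,"dy":55,"dz":109,"yaw":0},{"hand":1,"dx":0,"dy":55,"dz":109,"yaw":0}]'
python3 - <<'E'
from h import *
print(bot.observe()['position'])
f=bot.grab_frame('side');crop(f,270,110,370,220,'s20.png',5.4,2.5)
E
```

```text
clock: 24.47
position: [0.5503, -0.0984, 0.1434]
tool_rot: [-1.572, 0.0, -1.571]
force: [0.8, 0.2, 0.2]
grip_width: 0.0001
[ 0.55028897 -0.09844694  0.1434188 ]
```

View pics/s20.png

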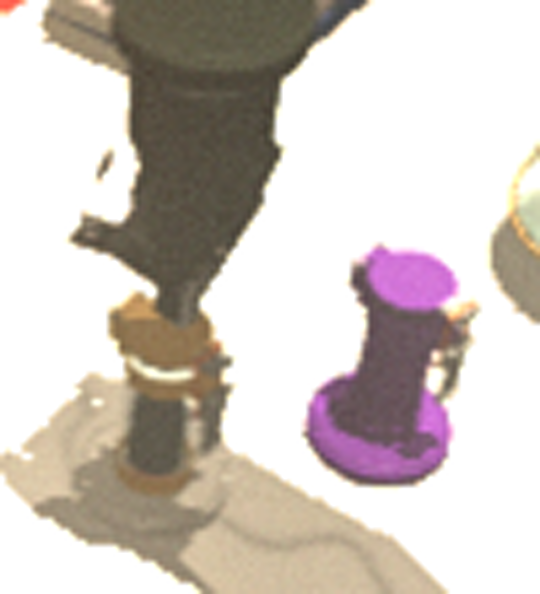

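```bash

python3 -m crank '[{"hand":1,"dx":0,"dy":4,"dz":0,"yaw":0},{"hand":1,"dx":0,"dy":8,"dz":0,"yaw":0},{"hand":1,"dx":0,"dy":10,"dz":0,"yaw":0},{"hand":1,"dx":0,"dy":10,"dz":0,"yaw":0}]'

```

```text
clock: 24.85
position: [0.5505, -0.0987, 0.1337]
tool_rot: [-1.571, -0.0, -1.571]
force: [0.2, -0.3, 0.1]
grip_width: 0.0003
```

Now push towards the keeper (−x), slowly.

```bash

python3 -m crank '[{"hand":1,"dx":0,"dy":0.7,"dz":-2,"yaw":0},{"hand":1,"dx":0,"dy":0.7,"dz":-5,"yaw":0},{"hand":1,"dx":0,"dy":0.7,"dz":-8,"yaw":0},{"hand":1,"dx":0,"dy":0.7,"dz":-10,"yaw":0},{"hand":1,"dx":0,"dy":0.7,"dz":-10,"yaw":0}]'
python3 -m crank '[{"hand":1,"dx":0,"dy":0,"dz":-1,"yaw":0},{"hand":1,"dx":0,"dy":0,"dz":-2,"yaw":0},{"hand":1,"dx":0,"dy":0,"dz":-2,"yaw":0}]'

```

```text
clock: 25.27
position: [0.5401, -0.0987, 0.1332]
tool_rot: [-1.571, -0.0, -1.571]
force: [0.5, -0.1, -0.2]
grip_width: 0.0
clock: 25.52
position: [0.5384, -0.0987, 0.1331]
tool_rot: [-1.571, -0.0, -1.571]
force: [0.3, 0.7, -0.1]
grip_width: -0.0001
```

```bash

python3 -m crank '[{"hand":1,"dx":0,"dy":0,"dz":-1,"yaw":0},{"hand":1,"dx":0,"dy":0,"dz":-2,"yaw":0},{"hand":1,"dx":0,"dy":0,"dz":-2,"yaw":0}]'
python3 - <<'E'
from h import *
f=bot.grab_frame('wrist');crop(f,180,130,340,330,'w21.png',3.8,1.0)
E
```

```text
clock: 25.77
position: [0.5364, -0.0986, 0.1331]
tool_rot: [-1.571, 0.0, -1.571]
force: [0.0, -0.5, 0.5]
grip_width: 0.0
```

View pics/w21.png

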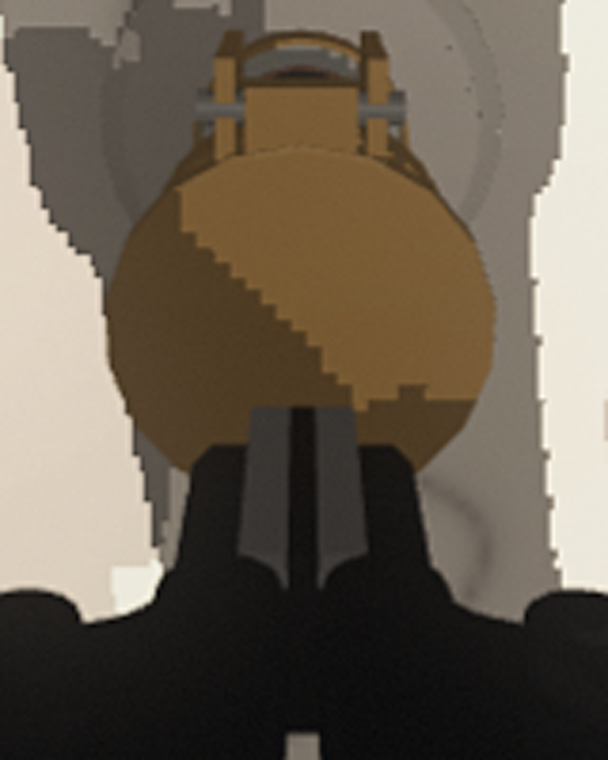

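```bash

python3 -m crank '[{"hand":1,"dx":0,"dy":0,"dz":-1,"yaw":0},{"hand":1,"dx":0,"dy":0,"dz":-2,"yaw":0},{"hand":1,"dx":0,"dy":0,"dz":-2,"yaw":0}]'
python3 -m crank '[{"hand":1,"dx":0,"dy":0,"dz":-1,"yaw":0},{"hand":1,"dx":0,"dy":0,"dz":-1,"yaw":0},{"hand":1,"dx":0,"dy":0,"dz":-1,"yaw":0}]'

```

```text
clock: 26.07
position: [0.5352, -0.0986, 0.1335]
tool_rot: [-1.569, 0.0, -1.571]
force: [4.1, 0.5, 1.4]
grip_width: -0.0002
clock: 26.32
position: [0.5344, -0.0986, 0.1336]
tool_rot: [-1.569, -0.0, -1.571]
force: [5.0, 0.9, 6.1]
grip_width: 0.0003
```

```bash

python3 -m crank '[{"hand":1,"dx":0,"dy":0,"dz":2,"yaw":0},{"hand":1,"dx":0,"dy":1.2,"dz":2,"yaw":0},{"hand":1,"dx":0,"dy":1.2,"dz":2,"yaw":0}]'
python3 -m crank '[{"hand":1,"dx":0,"dy":0,"dz":-1,"yaw":0},{"hand":1,"dx":0,"dy":0,"dz":-2.5,"yaw":0},{"hand":1,"dx":0,"dy":0,"dz":-2.5,"yaw":0}]'

```

```text
clock: 26.57
position: [0.5362, -0.0986, 0.1323]
tool_rot: [-1.569, -0.0, -1.571]
force: [1.8, -0.4, 9.9]
grip_width: -0.0001
clock: 26.82
position: [0.5339, -0.0986, 0.1325]
tool_rot: [-1.569, -0.0, -1.571]
force: [3.1, 0.7, 7.1]
grip_width: 0.0
```

```bash

python3 -m crank '[{"hand":1,"dx":0,"dy":-0.7,"dz":-1,"yaw":0},{"hand":1,"dx":0,"dy":-0.7,"dz":-2,"yaw":0},{"hand":1,"dx":0,"dy":-0.7,"dz":-2,"yaw":0}]'
python3 -m crank '[{"hand":1,"dx":0,"dy":0,"dz":-1,"yaw":0},{"hand":1,"dx":0,"dy":0,"dz":-2,"yaw":0},{"hand":1,"dx":0,"dy":0,"dz":-2,"yaw":0}]'

```

```text
clock: 27.07
position: [0.5326, -0.0986, 0.1332]
tool_rot: [-1.567, 0.0, -1.571]
force: [9.5, 0.5, 2.7]
grip_width: -0.0
clock: 27.32
position: [0.53, -0.0986, 0.1331]
tool_rot: [-1.569, -0.0, -1.571]
force: [4.0, -0.2, 7.1]
grip_width: 0.0003
```

```bash

python3 -m crank '[{"hand":1,"dx":0,"dy":0,"dz":-1,"yaw":0},{"hand":1,"dx":0,"dy":0,"dz":-1,"yaw":0},{"hand":1,"dx":0,"dy":0,"dz":-1,"yaw":0}]'

```

```text
clock: 27.57
position: [0.5296, -0.0986, 0.1332]
tool_rot: [-1.568, -0.0, -1.571]
force: [7.8, 0.0, 5.3]
grip_width: 0.0001
```

```bash

python3 -m crank '[{"hand":1,"dx":0,"dy":0,"dz":-1,"yaw":0},{"hand":1,"dx":0,"dy":0,"dz":-1,"yaw":0},{"hand":1,"dx":0,"dy":0,"dz":-1,"yaw":0}]'
python3 -m crank '[{"hand":1,"dx":0,"dy":-3,"dz":4,"yaw":0},{"hand":1,"dx":0,"dy":-35,"dz":4,"yaw":0},{"hand":1,"dx":0,"dy":-65,"dz":-25,"yaw":0},{"hand":1,"dx":0,"dy":-70,"dz":-60,"yaw":0},{"hand":1,"dx":0,"dy":-70,"dz":-85,"yaw":0},{"hand":1,"dx":0,"dy":-70,"dz":-85,"yaw":0},{"hand":1,"dx":0,"dy":-70,"dz":-85,"yaw":0},{"hand":1,"dx":0,"dy":-70,"dz":-85,"yaw":0},{"hand":1,"dx":0,"dy":-70,"dz":-85,"yaw":0}]'
python3 - <<'E'
from h import *
st=bot.observe();print(st['position'],st['tool_rot'])
c=cam('wrist')
f=bot.grab_frame('wrist');crop(f,225,50,295,120,'w22.png',8.5,0.8);np.savez('w22.npz',f=f,K=c[0],d=c[1],R=c[2],t=c[3])
P=lambda p:((proj(c,p)-[225,50]+.5)*8.5).round()
y=-.0985
for n,p in dict(discedge=[.5313,y,.131],liprear=[.518,y,.135],lipfront=[.515,y,.135],bar=[.5215,y,.135],pivot=[.5172,y,.105],tip0=[.5142,y,.067]).items(): print(n,P(p))
E
```

```text
clock: 27.82
position: [0.5283, -0.0986, 0.1332]
tool_rot: [-1.568, -0.0, -1.571]
force: [6.7, -0.3, 6.3]
grip_width: -0.0001
clock: 28.57
position: [0.4427, -0.0985, 0.2024]
tool_rot: [-1.571, 0.0, -1.571]
force: [0.4, -0.4, 0.7]
grip_width: -0.0006
[ 0.44272012 -0.09846943  0.20241555] [-1.57108721e+00  3.83609408e-04 -1.57083633e+00]
discedge [[290. 210.]]
liprear [[290. 398.]]
lipfront [[290. 439.]]
bar [[290. 348.]]
pivot [[291. 401.]]
tip0 [[292. 425.]]
```

View pics/w22.png

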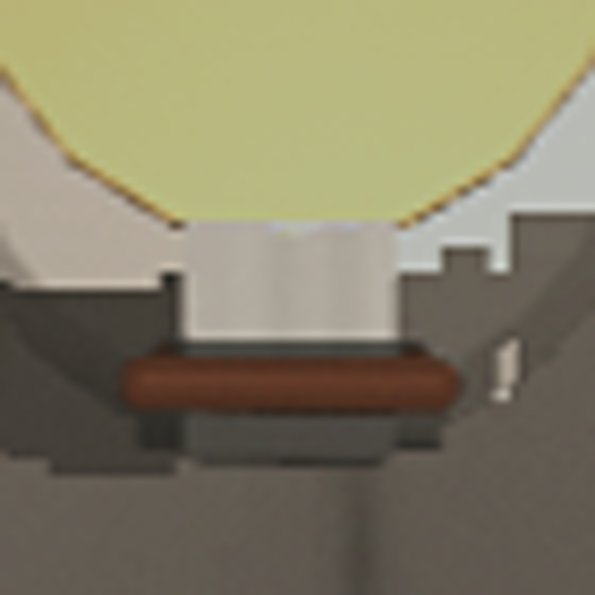

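```bash

python3 -m crank '[{"hand":1,"dx":0,"dy":35,"dz":0,"yaw":0},{"hand":1,"dx":0,"dy":70,"dz":0,"yaw":0},{"hand":1,"dx":0,"dy":105,"dz":5,"yaw":0},{"hand":1,"dx":0,"dy":129,"dz":20,"yaw":0},{"hand":1,"dx":0,"dy":129,"dz":35,"yaw":0},{"hand":1,"dx":0,"dy":129,"dz":47,"yaw":0},{"hand":1,"dx":0,"dy":129,"dz":50,"yaw":0},{"hand":1,"dx":0,"dy":129,"dz":53,"yaw":0},{"hand":1,"dx":0,"dy":129,"dz":53,"yaw":0}]'
python3 -m crank '[{"hand":1,"dx":0,"dy":0,"dz":2,"yaw":0},{"hand":1,"dx":0,"dy":0,"dz":4,"yaw":0},{"hand":1,"dx":0,"dy":0,"dz":4,"yaw":0}]'

```

```text
clock: 29.37
position: [0.4952, -0.0985, 0.0734]
tool_rot: [-1.571, 0.0, -1.571]
force: [0.1, 1.4, 0.5]
grip_width: -0.0
clock: 29.62
position: [0.4993, -0.0987, 0.0739]
tool_rot: [-1.57, -0.0, -1.571]
force: [0.6, -0.8, 0.0]
grip_width: -0.0001
```

```bash

python3 -m crank '[{"hand":1,"dx":0,"dy":0,"dz":1.5,"yaw":0},{"hand":1,"dx":0,"dy":0,"dz":3,"yaw":0},{"hand":1,"dx":0,"dy":0,"dz":3,"yaw":0}]'
python3 -m crank '[{"hand":1,"dx":0,"dy":0,"dz":1.5,"yaw":0},{"hand":1,"dx":0,"dy":0,"dz":1.5,"yaw":0},{"hand":1,"dx":0,"dy":0,"dz":1.5,"yaw":0}]'
python3 -m crank '[{"hand":1,"dx":0,"dy":0,"dz":-20,"yaw":0},{"hand":1,"dx":0,"dy":0,"dz":-50,"yaw":0},{"hand":1,"dx":0,"dy":-30,"dz":-60,"yaw":0},{"hand":1,"dx":0,"dy":-65,"dz":-60,"yaw":0},{"hand":1,"dx":0,"dy":-100,"dz":-60,"yaw":0},{"hand":1,"dx":0,"dy":-129,"dz":-60,"yaw":0},{"hand":1,"dx":0,"dy":-129,"dz":-60,"yaw":0},{"hand":1,"dx":0,"dy":-129,"dz":-60,"yaw":0},{"hand":1,"dx":0,"dy":-129,"dz":-60,"yaw":0}]'
python3 - <<'E'
from h import *
st=bot.observe();print(st['position'],st['tool_rot'])
c=cam('wrist')
f=bot.grab_frame('wrist');crop(f,225,50,295,120,'w23.png',8.5,0.8);np.savez('w23.npz',f=f,K=c[0],d=c[1],R=c[2],t=c[3])
f=bot.grab_frame('side');crop(f,280,150,340,220,'s23.png',8.5,1.8)
f=bot.grab_frame('top');crop(f,210,140,330,240,'t23.png',6.5,2)
P=lambda p:((proj(c,p)-[225,50]+.5)*8.5).round()
y=-.0985
for n,p in dict(discedge=[.5313,y,.131],liprear=[.518,y,.135],bar=[.5215,y,.135],tip0=[.5142,y,.067]).items(): print(n,P(p))
E
```

```text
clock: 29.87
position: [0.5014, -0.0988, 0.0736]
tool_rot: [-1.572, -0.0, -1.571]
force: [-5.1, 0.2, 6.6]
grip_width: 0.0
clock: 30.12
position: [0.5014, -0.0989, 0.0734]
tool_rot: [-1.575, -0.0, -1.571]
force: [-13.6, -1.8, 7.1]
grip_width: -0.0
clock: 30.87
position: [0.4434, -0.0987, 0.2024]
tool_rot: [-1.571, -0.0, -1.571]
force: [-0.3, 0.1, -0.8]
grip_width: -0.0
[ 0.44339056 -0.09871874  0.20237678] [-1.57085705e+00 -1.32461857e-04 -1.57123578e+00]
discedge [[286. 220.]]
liprear [[286. 407.]]
bar [[286. 358.]]
tip0 [[289. 432.]]
```

View pics/w23.png

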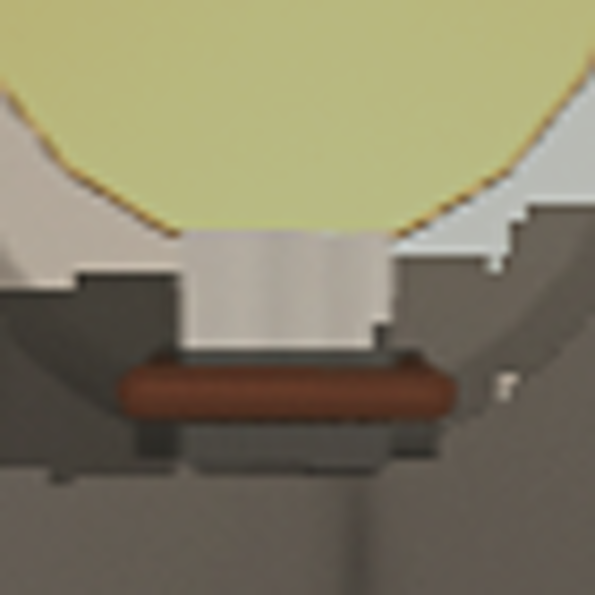

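View pics/s23.png

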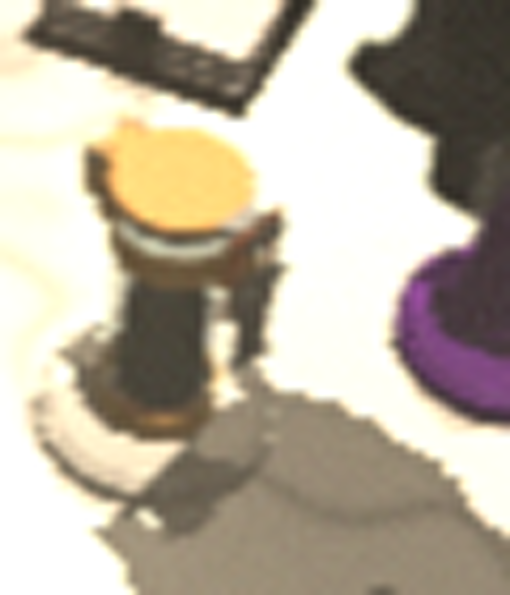

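View pics/t23.png

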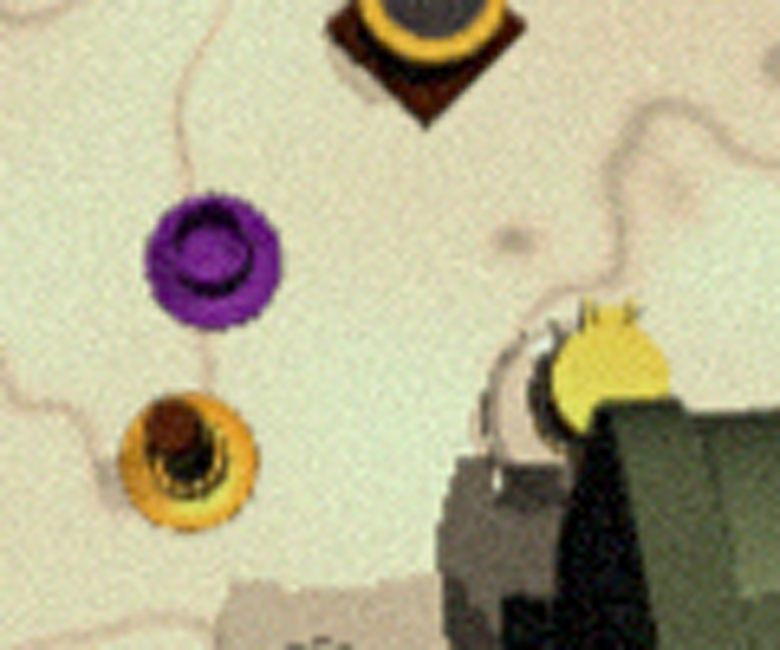

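```bash
python3 - <<'E'
from workcell import bot
print(bot.observe()['force'],bot.observe()['clock']);print(bot.job_done())
E
```

```text
[0.23347011 0.13452042 0.0769084 ] 31.0167
the job is handed in; nothing more can be done
None
```

I packed the tablets, put the rod back in its holder, shut the lid and latched it. The job was handed in at 31.0 s with the robot touching nothing; no verdict was reported.

- **Tablets:** The push grew to about 8 N with all three tablets moving, then stopped dead. The force briefly reached 45 N, above the 12–30 N firm press but below the 60 N crack limit, because I sent one step more than I needed. I eased back and held about 17 N at standstill for over half a second. The side view shows the stack on the copper floor.
- **Rod:** It stands upright in the gold holder, confirmed in the wrist and top views. The purple look-alikes were not touched.
- **Lid and latch:** The lid is shut. After the first lever press the loop's cross bar sat about 5 mm short of the keeper, held by friction. I pushed it forward with the fingertip, and the last picture shows it against the lip, within about 1.5 mm of the keeper seat.
- **Lever:** I pressed it again and it stopped hard at about 14 N, at the same place as before, so I take it as fully down. Working the angle out from the pictures gave about 0.06 rad, which is within measurement error.
- **Not checked directly:** I could not measure the tension in the latch. I saw no change to the burner or to the coffee things in view, but I took no final picture of the tray and cups.

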